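# Fill the sensor rail and bolt it shut

## Robot

A 6-joint arm with a two-finger parallel gripper is mounted at the origin on a cart in front of the work surface, level with it; the furniture and walls round the work are solid. World frame = base frame: x ahead of the robot, y to its left, z up, the work surface at z = 0. Lengths are in m, angles in rad, forces in N, time in s.
With the tool pointing down it reaches from about 0.35 to 0.85 m from the base axis. Payload 8.1 kg.
Tool frame: the origin (TCP) lies midway between the tips of the shut fingers; the grasp point (between the pads) lies robot.grasp_offset behind it (robot.grasp_offset is the distance from the TCP to the grasp point, in m); z points along the fingers, y is the direction in which the jaws open and shut (so a half turn about z gives the same grasp; the last joint's range is limited). The gripper opens to 93 mm and grips with 3 to 60 N. Pads are 15 mm wide; open, the fingers measure 128 mm over their backs; the gripper's body (75 mm by 188 mm) begins 65 mm behind the grasp point.
Start: joints at [-1.399, 0.13, 1.488, -0, 1.523, -0.085], TCP at [0.152, -0.58, 0.219] pointing down, gripper open.
Joint ranges: [-2.96, 2.96], [-0.89, 2.26], [0.02, 2.5], [-1.34, 4.48], [0, 2.73], [-2.66, 2.66]. Speed limits (rad/s): [2.39, 2.39, 2.79, 3.14, 3.14, 3.14].

## Interface

Orientations are given as a rotation vector (axis times angle).
In Python, from plant import robot gives the robot as it stands.
- The arm moves only by the shell command python3 -m handwheel 'ROWS' [OPENING] [FORCE]. ROWS is text: rows parted by semicolons, each of 6 numbers parted by spaces: the shift along the world's x, y, z each as a share of 0.3 m, from -1 to 1, then the turn, a rotation vector about the world's x, y, z each as a share of 45 degrees, from -1 to 1. A call has 1 to 5 rows; each row is the pose to reach, as a shift and turn from the pose commanded when the call began; what a row does not reach only later rows make up. A row lasts 1/10 s, in which the tool goes at most 50 mm and 8.59 degrees, less where a joint would pass 70% of its speed; a pose out of reach is approached as far as the arm can. A call with a number of a shift or a turn outside -1 to 1 is refused whole. A call with a gripper value outside its range is refused whole. OPENING is the closure, from -1 (fully open) to 1 (shut), set as the call begins (- or left out, the last holds). The fingers move at their own pace and stop on an object; FORCE is the grip in N (left out, the last holds). Time passes only in rows, so rows that repeat a pose let the fingers close. It gives the time, the measured TCP pose, the force and the opening at its end, in the units of the state.
- robot.read_state(): the state, without advancing time (a new reading comes with each control period).
- robot.read_camera(name): name is "side" or "top" or "wrist"; returns (picture, depth): 400x640x3 uint8, red, green, blue; 400x640 float32, m along the optical axis (not along the pixel's ray), 0 where there is no reading.
- robot.camera_model(name): a dict with "camera_matrix" (3x3 intrinsics, pixels), "pose" (4x4, takes a point from camera to world coordinates); the wrist camera has in their place "tool_from_camera" (4x4, takes a point from camera to tool coordinates, whose origin is the TCP and whose axes are the flange's). Camera axes: x right, y down, z forward; pixel columns grow to the right and rows downward; lengths in m; the calibration is good to about 2 mm. A picture is of the moment at which its call begins: read the wrist's pose just before it. camera_model takes no time and is no camera call.
- robot.close_job(): hands the job in, once; it reports no verdict.
Trained networks look in the newest picture that a camera, given by its name, has taken for a name from the list of things; names that differ only in an ending like _2 or _b are one class to them, and where a whole thing is asked for, a point or a joint stands for the part that bears it (a point fixed in the world has none). Each returns a list of dicts, best first, with "conf" (0 to 1); they miss things now and then, are a little off and sometimes report something else, mostly with a low value. They report only what shows in the picture. A call takes as long as a camera call. They do not tell look-alikes from the thing itself.
- robot.look_for(camera, query): "rect" ([centre column, centre row, width, height] in pixels, round what is visible of it).
- robot.silhouettes(camera, query): "pixels" (400x640 bool, what is visible of it) and "rect" ([centre column, centre row, width, height] in pixels, round what is visible of it).
- robot.tip_of(camera, query): "at" ([row, column] in pixels: a listed point, or the origin of a listed thing).
The state is a dict: "t": time; "q": joint angles; "dq": joint speeds; "joint_torque": joint torques, N m; "tool_pos": TCP position; "orientation": TCP orientation; "force": force on the tool from outside, world axes, zero at the start; "wrist_torque": the same for the moment, N m; "opening": finger opening in m.
Only numpy, scipy, OpenCV 4.12 (cv2) and the standard library are available. Lean on these libraries where they do the work, as an engineer would, in place of code of your own. Each camera call takes 0.05 s, during which the arm holds its last target.

## Task

Two block sensors stand loose on the white card sheet and a third is already at the bottom of the sloping aluminium rail: slide the two loose ones into the rail through its open upper end, flange under the lips, both facing the same way as the one inside (orange face downhill), so that all three lie end to end against the lower stop. Then push the red-knobbed cross bolt fully home across the mouth so that they cannot come out again. Leave the pens, stamp and tape roll on the bench where they are.

Things in the scene. Friction and masses are not known exactly. Their poses are not given: they have to be found in the camera images.
- sensor_a_center (a point): a loose block sensor on the white card sheet: this point is its middle, half-way up, 21 mm over the underside of its flange. x runs from its brass connector to its orange sensing face, z up. Grasp the grey body side to side (20 mm along y). Size 48 x 32 x 42 mm, about 60 g
- sensor_a: the same sensor from the middle of its underside, same axes: black base flange 48 long (x), 32 wide (y), 7 thick, its corners cut by 1 x 2.5 mm; above it the grey body, 20 wide, from z = 7 to 42 mm, x = -16 to +22 mm; orange face at the body's +x end; brass connector at the -x end, 11 mm thick, reaching as far out as the flange
- sensor_b_center (a point): the other loose sensor on the sheet, same kind, size and axes as sensor_a_center: its middle, 21 mm over its underside, x towards its orange face
- sensor_b: the other loose sensor from the middle of its underside; sizes and axes as sensor_a
- sensor_c_center (a point): the sensor, of the same kind, that already lies in the rail against the lower stop, orange face downhill: its middle, 21 mm over its underside, x towards its orange face
- sensor_c: the sensor in the rail, from the middle of its underside; sizes and axes as sensor_a
- rail: lipped aluminium rail, slot upwards, fixed on a grey stand, rising at 30 degrees away from the robot. Origin on its floor, mid-width, at the inner face of the black end stop (lower end). x uphill along the rail, y across (to the left), z square off the floor. Side walls at y = +-18 mm inside, 4 thick; lips from z = 10 to 14 mm leave a slot 25 mm wide for the sensors' bodies
- rail_stop (a point): the rail's origin again, axes as the rail's. The stop is 24 mm high. Sensors go in only by the mouth, flange under the lips, with 2 mm of play on either side and 3 mm in height; let go inside, a sensor slides down by itself to the stop or the next sensor. The three end up with their middles at x = 24, 72 and 120 mm, the bodies standing 28 mm above the lips
- rail_mouth (a point): middle of the mouth's outer edge at the open upper end, level with the floor (x = 172, z = 0 mm in the rail's frame), axes as the rail's. From x = 160 mm on the mouth is flared: walls spread outward, lips bend up and floor bends down by 20 degrees. Beside the mouth, below z = 11 mm, sit the bolt's guide blocks, reaching y = +42 and -31 mm
- bolt (a joint): steel cross bolt 8 mm thick at x = 154, z = 4.5 mm of the rail: 0 = drawn out to the left (mouth open), 0.050 m = fully home across the mouth. Slides along the rail's -y, stays where it is left, friction about 1.5 N. Free to pass only when the three sensors lie end to end at the stop (they end at x = 144, the bolt begins at 150 mm)
- bolt_knob (a point): in the red knob on the bolt's handle, 30 mm over the bolt's axis (rail x = 154, z = 34.5 mm; y = 97 mm with the bolt drawn, 47 mm with it home), axes as the rail's. The knob is 18 mm across, 17 mm high, its top at rail z = 47 mm; below it a round steel stem 11 mm thick runs down to the bolt
- layer_pad: white card sheet 170 x 210 x 3 mm, fixed flat on the bench, origin in the middle of its underside; the loose sensors stand on it
- the_hand_stamp: wood-handled stamp, 26 x 50 x 74 mm, bystander; origin at the middle of its underside
- marker: black and white marker lying on the bench, 17 x 135 x 16 mm, bystander; origin at the middle of its underside
- pencil: yellow pencil lying on the bench, 7 x 156 x 7 mm, bystander; origin at the middle of its underside
- masking_roll: roll of masking tape lying flat, 92 mm across, 25 mm high, bystander; origin at the middle of its underside
There are look-alikes about, which are no part of the job. What is shaped like the sensor_b but blue or purple is not meant. What is shaped like the sensor_a but turquoise is not meant.

How it is judged:
By the outcome, as a careful person would: the job done as asked, in the order asked, and still so for the second after the job is handed in, with the robot touching nothing.
It also fails if it takes over 72 s, if anything falls off the work surface, if the arm or the gripper's body presses on something with over 40 N, if the wrist force passes 120 N, or if a joint passes its speed limit or range.

## Working session

There is one attempt and no reset: what is moved stays moved. The work goes in short steps, Python scripts to look and compute and a shell command to move; the robot and the scene stay as the last step left them, time stands still between calls to the robot, and variables do not carry over. Pictures are saved under pics/ and viewed, and the job is handed in when it is done.

```bash
ls; mkdir -p pics; python3 - <<'E'
from plant import robot
import cv2,numpy as np
s=robot.read_state(); print({k:np.round(v,4) for k,v in s.items()}); print(robot.grasp_offset)
for n in ("side","top","wrist"):
    p,d=robot.read_camera(n); cv2.imwrite(f"pics/{n}0.png",p[:,:,::-1]); np.save(f"pics/{n}0.npy",d)
    m=robot.camera_model(n); print(n,{k:np.round(v,4).tolist() for k,v in m.items()})
E
```

```text
pics
{'t': np.float64(0.0), 'q': array([-1.3994,  0.1312,  1.4893, -0.    ,  1.523 , -0.0854]), 'dq': array([ 0.0004,  0.0017,  0.0013, -0.0002,  0.0002, -0.    ]), 'joint_torque': array([ 1.10000e-03, -5.59837e+01, -4.91754e+01,  7.68000e-02,
        3.52000e-02, -1.00000e-04]), 'tool_pos': array([ 0.1523, -0.5797,  0.2176]), 'orientation': array([-3.1139e+00, -4.0210e-01,  2.0000e-04]), 'force': array([-0.4425,  0.3167,  0.0681]), 'wrist_torque': array([ 0.035 , -0.0102,  0.0247]), 'opening': np.float64(0.0932)}
0.0188
side {'camera_matrix': [[424.1005, 0.0, 315.0966], [0.0, 424.1005, 206.5334], [0.0, 0.0, 1.0]], 'pose': [[-0.8378, -0.35, 0.4191, -0.0145], [-0.546, 0.5434, -0.6376, 0.9027], [-0.0046, -0.763, -0.6464, 1.0025], [0.0, 0.0, 0.0, 1.0]]}
top {'camera_matrix': [[516.3445, 0.0, 323.4728], [0.0, 516.3445, 191.5768], [0.0, 0.0, 1.0]], 'pose': [[-0.0214, -0.9928, 0.1179, 0.3465], [-0.9997, 0.0229, 0.0117, 0.0603], [-0.0143, -0.1177, -0.993, 1.634], [0.0, 0.0, 0.0, 1.0]]}
wrist {'camera_matrix': [[304.7219, 0.0, 314.9892], [0.0, 304.7219, 199.7269], [0.0, 0.0, 1.0]], 'tool_from_camera': [[-0.0003, -0.9662, -0.2577, 0.0716], [1.0, -0.0004, 0.0004, 0.0005], [-0.0005, -0.2577, 0.9662, -0.1661], [0.0, 0.0, 0.0, 1.0]]}
```

View pics/top0.png

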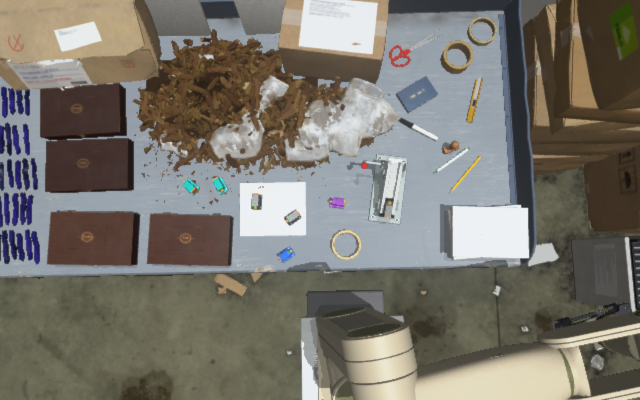

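View pics/side0.png

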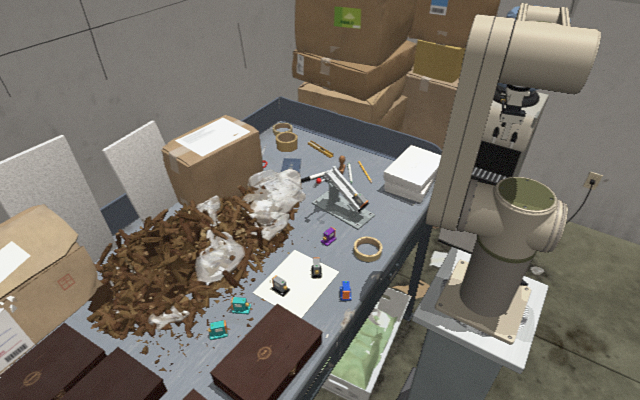

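View pics/wrist0.png

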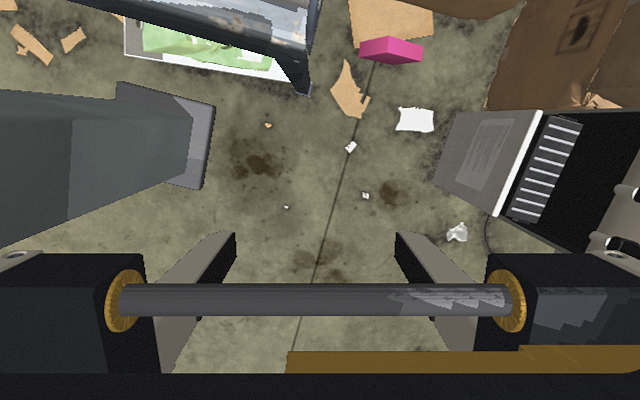

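Top view: the white card is around (272,209). The grey sensors on it are at (257,201) and (292,217), and the rail is at (388,190) with its red knob at (365,166). Things that could be mistaken for them: turquoise at (191,186) and (221,185), purple at (337,202), blue at (286,255). I choose the two grey ones on the card and check them in a crop.

```bash
cat > h.py <<'E'
from plant import robot
import cv2,numpy as np
from scipy.spatial.transform import Rotation as R
def deproj(n,uv,z,T=None):
    m=robot.camera_model(n);K=m["camera_matrix"];P=m["pose"] if T is None else T
    u,v=uv; c=np.array([(u-K[0,2])/K[0,0]*z,(v-K[1,2])/K[1,1]*z,z,1]); return (P@c)[:3]
def cloud(n,d,T=None):
    m=robot.camera_model(n);K=m["camera_matrix"];P=m["pose"] if T is None else T
    v,u=np.mgrid[0:400,0:640]; c=np.stack([(u-K[0,2])/K[0,0]*d,(v-K[1,2])/K[1,1]*d,d,np.ones_like(d)],-1)
    w=(c@P.T)[...,:3]; w[d==0]=np.nan; return w
def wristT(s):
    T=np.eye(4);T[:3,:3]=R.from_rotvec(s["orientation"]).as_matrix();T[:3,3]=s["tool_pos"]
    return T@robot.camera_model("wrist")["tool_from_camera"]
def proj(n,p,T=None):
    m=robot.camera_model(n);K=m["camera_matrix"];P=m["pose"] if T is None else T
    c=np.linalg.inv(P)@np.r_[p,1]; return (K@(c[:3]/c[2]))[:2]
E
python3 - <<'E'
from h import *
p=cv2.imread("pics/top0.png");s=cv2.imread("pics/side0.png")
a=cv2.resize(p[150:275,225:425],None,fx=4,fy=4,interpolation=cv2.INTER_CUBIC)
cv2.imwrite("pics/topc.png",a)
b=cv2.resize(s[160:310,250:400],None,fx=4,fy=4,interpolation=cv2.INTER_CUBIC)
cv2.imwrite("pics/sidec.png",b)
for n in("top","side"):
  d=np.load(f"pics/{n}0.npy");W=cloud(n,d)
  for q in("sensor_a_center","sensor_c_center","rail_stop","rail_mouth","bolt_knob","layer_pad","rail"):
    for r in robot.tip_of(n,q)[:6]:
      v,u=[int(round(x)) for x in r["at"]]
      print(n,q,round(r["conf"],2),(u,v),np.round(W[v,u],3))
E
```

```text
top sensor_a_center 0.67 (254, 202) [0.508 0.296 0.04 ]
top sensor_a_center 0.67 (219, 186) [0.56  0.404 0.043]
top sensor_a_center 0.44 (187, 187) [0.56  0.504 0.043]
top sensor_c_center 0.46 (387, 209) [ 0.472 -0.109  0.105]
top sensor_c_center 0.3 (464, 176) [ 0.579 -0.367  0.006]
top rail_stop 0.98 (386, 212) [ 0.463 -0.106  0.099]
top rail_mouth 0.84 (394, 160) [ 0.614 -0.132  0.132]
top rail_mouth 0.73 (290, 215) [0.465 0.184 0.048]
top rail_mouth 0.56 (364, 167) [ 0.589 -0.04   0.166]
top rail_mouth 0.16 (257, 202) [nan nan nan]
top bolt_knob 0.53 (362, 165) [ 0.594 -0.034  0.175]
top layer_pad 0.68 (270, 210) [0.485 0.251 0.002]
top rail 0.79 (385, 213) [ 0.461 -0.103  0.098]
top rail 0.73 (293, 218) [0.456 0.175 0.043]
top rail 0.66 (257, 203) [0.504 0.285 0.047]
side sensor_a_center 0.85 (218, 328) [0.556 0.504 0.037]
side sensor_a_center 0.68 (242, 300) [0.559 0.403 0.043]
side sensor_a_center 0.49 (284, 285) [0.496 0.292 0.035]
side sensor_a_center 0.21 (366, 170) [ 0.587 -0.391  0.   ]
side sensor_c_center 0.63 (358, 199) [ 0.475 -0.108  0.091]
side rail_stop 0.94 (359, 206) [ 0.468 -0.105  0.066]
side rail_mouth 0.66 (326, 169) [ 0.727 -0.308  0.   ]
side rail_mouth 0.28 (310, 176) [ 0.743 -0.214  0.017]
side bolt_knob 0.62 (315, 180) [ 0.724 -0.222  0.   ]
side bolt_knob 0.27 (297, 281) [0.489 0.239 0.004]
side layer_pad 0.74 (298, 284) [0.481 0.245 0.002]
side layer_pad 0.29 (368, 170) [ 0.579 -0.393  0.002]
side rail 0.85 (361, 206) [ 0.46  -0.104  0.07 ]
side rail 0.49 (316, 270) [0.451 0.192 0.033]
```

View pics/topc.png

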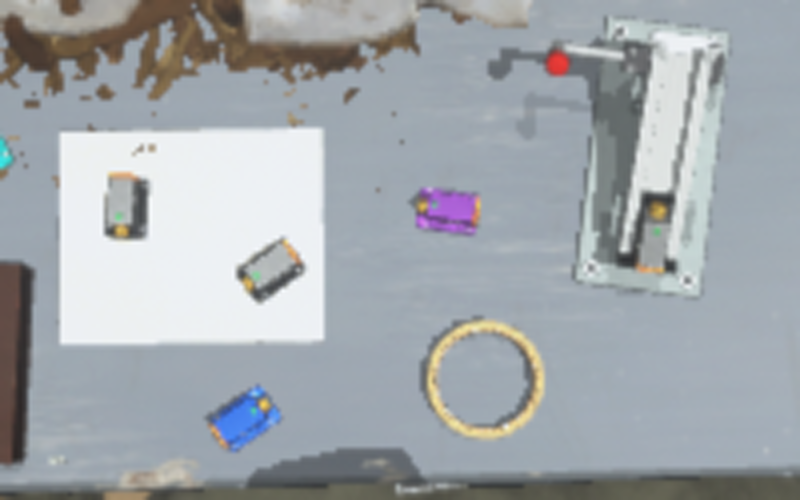

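View pics/sidec.png

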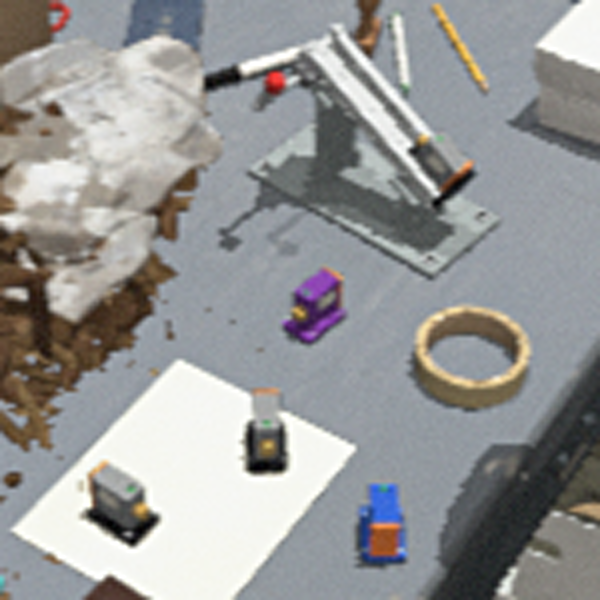

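The crop confirms both grey sensors on the card: orange pointing up-image at (257,201), and orange pointing up-right at (292,217). Next I move the wrist camera over the rail and the sheet for precise poses.

```bash
python3 -m handwheel '.27 .73 .33 0 0 -.5;.27 .73 .33 0 0 -.5;.27 .73 .33 0 0 -.5;.27 .73 .33 0 0 -.5;.27 .73 .33 0 0 -.5' ; python3 -m handwheel '.55 .83 .05 0 0 0;.55 .83 .05 0 0 0;.55 .83 .05 0 0 0;.55 .83 .05 0 0 0;.55 .83 .05 0 0 0'; python3 -m handwheel '0 0 0 0 0 0;.0 .0 .0 0 0 0'
```

```text
t: 1.35
tool_pos: [0.2325, -0.3627, 0.317]
orientation: [3.134, -0.214, 0.001]
force: [0.3, -0.3, 0.2]
opening: 0.0927
t: 1.85
tool_pos: [0.3708, -0.1545, 0.3293]
orientation: [3.134, -0.214, 0.002]
force: [0.2, -0.3, 0.3]
opening: 0.0928
t: 2.05
tool_pos: [0.3707, -0.1552, 0.3289]
orientation: [3.134, -0.207, 0.0]
force: [0.1, -0.5, 0.6]
opening: 0.0929
```

```bash
cat > look.py <<'E'
import sys
from h import *
tag=sys.argv[1]
s=robot.read_state();T=wristT(s)
p,d=robot.read_camera("wrist"); cv2.imwrite(f"pics/{tag}.png",p[:,:,::-1]); np.savez(f"pics/{tag}.npz",d=d,T=T,p=p)
print(s["t"],np.round(s["tool_pos"],4),np.round(s["q"],3))
for q in sys.argv[2:]:
    W=cloud("wrist",d,T)
    for r in robot.tip_of("wrist",q)[:4]:
      v,u=[min(int(round(x)),399+240*i) for i,x in enumerate(r["at"])]
      print(q,round(r["conf"],2),(u,v),np.round(W[v,u],3))
E
python3 look.py w1 rail_stop rail_mouth bolt_knob sensor_c_center
```

```text
2.05 [ 0.3707 -0.1552  0.3289] [-0.524 -0.436  1.799 -0.     1.778  1.178]
rail_stop 0.57 (275, 104) [ 0.466 -0.118  0.099]
rail_mouth 0.57 (273, 107) [ 0.462 -0.115  0.097]
bolt_knob 0.72 (98, 136) [0.46  0.163 0.025]
sensor_c_center 0.65 (270, 95) [ 0.476 -0.115  0.106]
```

View pics/w1.png

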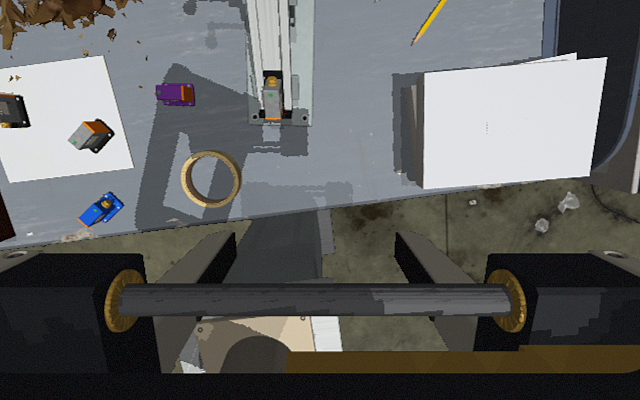

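The wrist view shows the rail's lower end at (272,110), sensor B at (90,135), and A at the left edge at (10,108). I move forward to see the whole rail.

```bash
python3 -m handwheel '.45 .3 .1 0 0 0;.45 .3 .1 0 0 0;.45 .3 .1 0 0 0;.45 .3 .1 0 0 0;.45 .3 .1 0 0 0' ; python3 look.py w2 rail_stop rail_mouth bolt_knob sensor_c_center
```

```text
t: 2.8
tool_pos: [0.5062, -0.0664, 0.3583]
orientation: [-3.134, 0.213, 0.001]
force: [-0.4, -0.6, 0.2]
opening: 0.093
2.8 [ 0.5062 -0.0664  0.3583] [-0.231 -0.125  1.493  0.     1.775  1.476]
rail_stop 0.46 (470, 35) [ 0.665 -0.324  0.018]
rail_mouth 0.77 (361, 78) [ 0.616 -0.137  0.135]
bolt_knob 0.68 (280, 105) [ 0.597 -0.04   0.173]
sensor_c_center 0.78 (348, 183) [ 0.484 -0.111  0.106]
sensor_c_center 0.31 (472, 34) [ 0.666 -0.324  0.023]
```

View pics/w2.png

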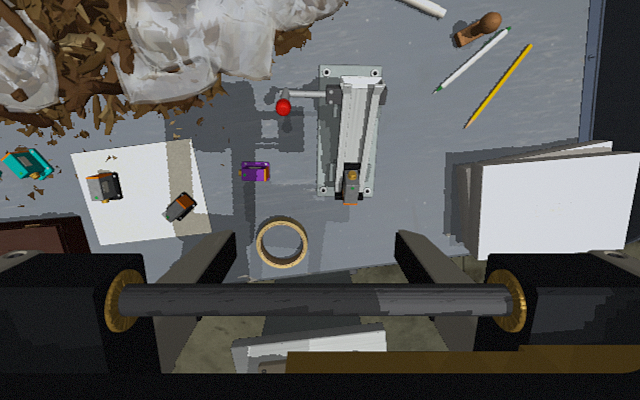

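The view has the whole rail (stop at about (350,195), mouth at about (362,78)), the knob at (283,106), and the two grey sensors at (104,185) and (180,206).

```bash
python3 - <<'E'
from h import *
z=np.load("pics/w2.npz");p=z["p"][:,:,::-1];d=z["d"];T=z["T"]
W=cloud("wrist",d,T)
cv2.imwrite("pics/w2rail.png",cv2.resize(p[55:215,270:400],None,fx=3.7,fy=3.7,interpolation=cv2.INTER_CUBIC))
cv2.imwrite("pics/w2sens.png",cv2.resize(p[130:250,60:220],None,fx=5,fy=5,interpolation=cv2.INTER_CUBIC))
# bench check
m=(np.abs(W[...,2])<.01); print("bench z",np.nanmedian(W[...,2][m]))
for v in range(85,200,8):
    print(v,[ "%.3f"%x for x in W[v,330:386:4,2]])
# red knob
hsv=cv2.cvtColor(p,cv2.COLOR_BGR2HSV)
k=((hsv[...,0]<8)|(hsv[...,0]>172))&(hsv[...,1]>150)&(hsv[...,2]>100)
k[:, :260]=0;k[:,310:]=0
P=W[k];P=P[P[:,2]>.1];print("knob",len(P),np.median(P,0),P.max(0),P.min(0))
E
```

```text
bench z 0.0002895652815587124
85 ['0.137', '0.135', '0.134', '0.152', '0.154', '0.153', '0.133', '0.133', '0.133', '0.132', '0.133', '0.153', '0.153', '0.150']
93 ['0.141', '0.140', '0.140', '0.145', '0.145', '0.142', '0.129', '0.130', '0.127', '0.130', '0.130', '0.145', '0.146', '0.142']
101 ['0.137', '0.135', '0.136', '0.139', '0.139', '0.122', '0.123', '0.124', '0.125', '0.123', '0.138', '0.140', '0.136', '0.136']
109 ['0.008', '0.113', '0.113', '0.135', '0.135', '0.118', '0.118', '0.118', '0.116', '0.118', '0.135', '0.134', '0.114', '-0.000']
117 ['0.008', '0.009', '0.010', '0.128', '0.129', '0.111', '0.111', '0.114', '0.112', '0.113', '0.127', '0.129', '0.108', '-0.001']
125 ['0.009', '0.008', '0.009', '0.123', '0.123', '0.108', '0.107', '0.105', '0.108', '0.120', '0.123', '0.008', '0.001', '-0.000']
133 ['0.008', '0.007', '0.102', '0.117', '0.115', '0.100', '0.100', '0.100', '0.099', '0.116', '0.117', '0.006', '-0.002', '0.000']
141 ['0.010', '0.008', '0.109', '0.112', '0.095', '0.094', '0.094', '0.093', '0.094', '0.112', '0.111', '0.009', '-0.000', '-0.001']
149 ['0.008', '0.0
[... 332 characters left out ...]
 '0.091', '0.009', '0.007', '0.001', '0.001']
173 ['0.059', '0.061', '0.082', '0.075', '0.086', '0.100', '0.098', '0.074', '0.084', '0.060', '0.010', '-0.000', '0.002', '-0.000']
181 ['0.007', '0.059', '0.074', '0.067', '0.103', '0.100', '0.100', '0.101', '0.075', '0.052', '0.010', '0.001', '-0.000', '-0.000']
189 ['0.008', '0.067', '0.068', '0.070', '0.104', '0.105', '0.106', '0.103', '0.068', '0.011', '0.008', '-0.000', '-0.001', '0.001']
197 ['-0.000', '0.071', '0.072', '0.078', '0.096', '0.096', '0.095', '0.074', '0.072', '0.000', '0.000', '0.002', '-0.000', '0.000']
knob 200 [ 0.59412235 -0.04283986  0.16952558] [ 0.60335214 -0.03434695  0.1734363 ] [ 0.58553302 -0.05044929  0.16224147]
```

View pics/w2rail.png

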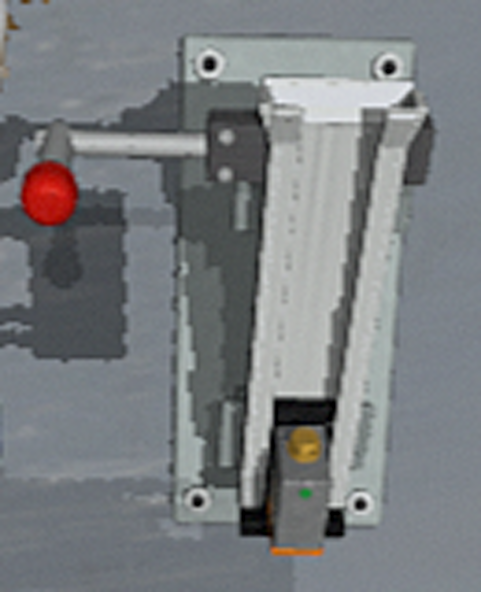

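View pics/w2sens.png

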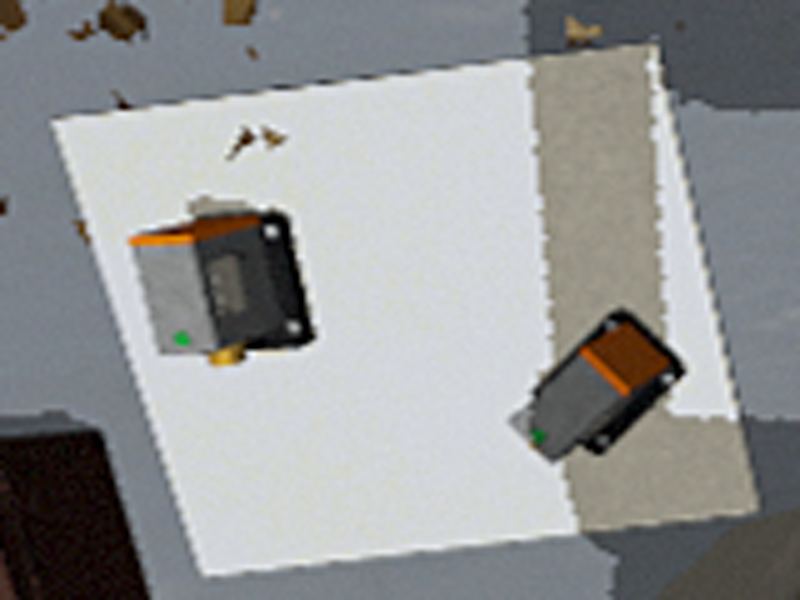

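```bash
cat > railfit.py <<'E'
import sys
from h import *
from scipy.optimize import least_squares
def sdf(P,c,h):
    q=np.abs(P-c)-h; return np.linalg.norm(np.maximum(q,0),axis=1)+np.minimum(q.max(1),0)
B=[]
def box(a,b): a=np.array(a)/1e3;b=np.array(b)/1e3; B.append(((a+b)/2,(b-a)/2))
box((0,-22,-4),(160,22,0))
for s in(1,-1):
    l,h=sorted((12.5*s,22*s)); box((0,l,10),(160,h,14)); l,h=sorted((18*s,22*s)); box((0,l,-4),(160,h,14))
box((2,-10,7),(40,10,42)); box((0,-16,0),(48,16,7))
def toR(p,W):
    Rm=R.from_euler("ZY",[p[3],-np.deg2rad(30)+p[4]]).as_matrix(); return (W-p[:3])@Rm,Rm
def res(p,W):
    L,_=toR(p,W); s=np.min([np.abs(sdf(L,c,h)) for c,h in B],0)
    k=(L[:,0]>-.002)
    return np.minimum(s,.006)
def fit(W,p0):
    p=np.array(p0)
    for _ in range(3):
        L,_r=toR(p,W); k=(L[:,0]>0.0)&(L[:,0]<.148)&(np.abs(L[:,1])<.025)&(L[:,2]>-.006)&(L[:,2]<.05)
        r=least_squares(res,p,args=(W[k],),x_scale=[.01,.01,.01,.1,.1],diff_step=1e-3,loss="soft_l1",f_scale=.0015); p=r.x
    return p,np.abs(res(p,W[k])).mean(),k.sum()
if __name__=="__main__":
    for tag in sys.argv[1:]:
        z=np.load(f"pics/{tag}.npz"); W=cloud("wrist",z["d"],z["T"]).reshape(-1,3); W=W[np.isfinite(W[:,0])]
        W=W[(W[:,2]>.03)&(W[:,2]<.25)]
        for y0 in(-.12,-.16,-.2):
            p,e,n=fit(W,[.463,-.106,.07,y0,0]); _,Rm=toR(p,W)
            print(tag,np.round(p,4),"err",round(e*1e3,2),n,"mouth",np.round(p[:3]+Rm@[.172,0,0],4),"knob",np.round(p[:3]+Rm@[.154,.097,.0345],4))
E
python3 railfit.py w2
```

```text
w2 [ 0.4592 -0.1123  0.0676 -0.1536  0.0012] err 1.04 1786 mouth [ 0.6065 -0.1351  0.1534] knob [ 0.5889 -0.0342  0.1743]
w2 [ 0.4592 -0.1123  0.0676 -0.1535  0.0012] err 1.04 1787 mouth [ 0.6065 -0.1351  0.1534] knob [ 0.5889 -0.0342  0.1743]
w2 [ 0.4592 -0.1123  0.0676 -0.1591  0.0014] err 1.04 1787 mouth [ 0.6063 -0.1359  0.1534] knob [ 0.5893 -0.0349  0.1743]
```

```bash
cat > ov.py <<'E'
import sys
from railfit import *
def draw(img,p,T,sc,o,n="wrist"):
    _,Rm=toR(p,np.zeros((1,3)))
    def pt(x): 
        q=proj(n,p[:3]+Rm@(np.array(x)/1e3),T); return tuple(int(round(v)) for v in (q-o)*sc)
    for a,b in [((0,12.5,14),(160,12.5,14)),((0,-12.5,14),(160,-12.5,14)),((0,22,14),(160,22,14)),((0,-22,14),(160,-22,14)),((0,-22,14),(0,22,14)),((160,-22,14),(160,22,14)),((2,-10,42),(40,-10,42)),((2,10,42),(40,10,42)),((2,-10,42),(2,10,42)),((40,-10,42),(40,10,42)),((154,97,4),(154,97,47)),((154,97,4),(154,0,4)),((172,-18,0),(172,18,0))]:
        cv2.line(img,pt(a),pt(b),(0,255,0),1)
    cv2.circle(img,pt((154,97,34.5)),3,(255,0,0),-1)
if __name__=="__main__":
    tag=sys.argv[1];p=np.array(eval(sys.argv[2]))
    z=np.load(f"pics/{tag}.npz")
    o=np.array([270,55]);sc=3.7
    if len(sys.argv)>3:o=np.array(eval(sys.argv[3]))
    img=cv2.resize(z["p"][o[1]:o[1]+160,o[0]:o[0]+150,::-1],None,fx=sc,fy=sc,interpolation=cv2.INTER_CUBIC)
    draw(img,p,z["T"],sc,o); cv2.imwrite(f"pics/{tag}_ov.png",img)
E
python3 ov.py w2 "[.4592,-.1123,.0676,-.1536,.0012]"
```

```text
(no output)
```

View pics/w2_ov.png

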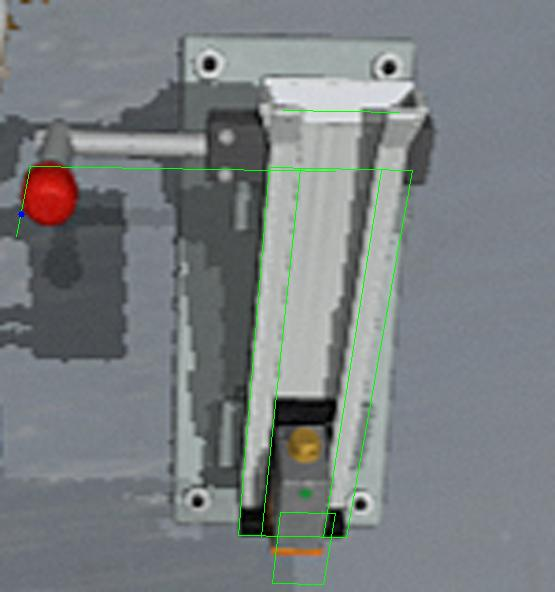

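```bash
cat >> railfit.py <<'E'
E
sed -i 's/^def toR/box((147,90,30),(161,104,47)); box((-6,-22,-4),(0,22,24))\ndef toR/; s/k=(L\[:,0\]>0.0)&(L\[:,0\]<.148)&(np.abs(L\[:,1\])<.025)&(L\[:,2\]>-.006)&(L\[:,2\]<.05)/k=((L[:,0]>-.015)\&(L[:,0]<.148)\&(np.abs(L[:,1])<.025)\&(L[:,2]>-.006)\&(L[:,2]<.06))|((np.abs(L[:,1]-.097)<.02)\&(L[:,2]>.027)\&(np.abs(L[:,0]-.154)<.02))/; s/np.minimum(s,.006)/np.minimum(s,.010)/; s/\[.463,-.106,.07,y0,0\]/[.4695,-.1139,.0735,y0,0]/' railfit.py
python3 railfit.py w2; python3 railfit.py w1
```

```text
w2 [ 0.4591 -0.1118  0.0677 -0.1766  0.0045] err 1.15 2011 mouth [ 0.6061 -0.138   0.1531] knob [ 0.5909 -0.0368  0.1741]
w2 [ 0.4591 -0.1118  0.0677 -0.1766  0.0047] err 1.15 2014 mouth [ 0.6061 -0.138   0.153 ] knob [ 0.5909 -0.0368  0.1741]
w2 [ 0.4591 -0.1115  0.0677 -0.1791  0.0043] err 1.16 2016 mouth [ 0.6061 -0.1381  0.1531] knob [ 0.5911 -0.0369  0.1741]
w1 [ 4.593e-01 -1.123e-01  6.750e-02 -1.587e-01  3.000e-04] err 1.26 2602 mouth [ 0.6064 -0.1358  0.1534] knob [ 0.5893 -0.0349  0.1743]
w1 [ 0.4593 -0.1123  0.0675 -0.1641  0.0008] err 1.26 2601 mouth [ 0.6063 -0.1366  0.1534] knob [ 0.5898 -0.0356  0.1743]
w1 [ 0.4593 -0.1123  0.0675 -0.1651  0.0007] err 1.26 2601 mouth [ 0.6063 -0.1368  0.1534] knob [ 0.5899 -0.0357  0.1743]
```

```bash
python3 - <<'E'
from railfit import *
z=np.load("pics/w2.npz");W=cloud("wrist",z["d"],z["T"])
for u in(340,348,352,356,364):
  print(u)
  for v in range(72,210,6):
    print(v,np.round(W[v,u]*1e3,0),end="; ")
  print()
p=np.array([.4695,-.1139,.0735,-.165,0])
L,_=toR(p,W.reshape(-1,3)); L=L.reshape(W.shape)*1e3
for v in range(72,210,6):
   print(v,[tuple(np.round(L[v,u]).astype(int)) for u in range(324,392,6)])
E
```

```text
340
72 [ 642. -125.    8.]; 78 [ 619. -112.  140.]; 84 [ 611. -110.  149.]; 90 [ 605. -110.  142.]; 96 [ 599. -110.  137.]; 102 [ 592. -109.  136.]; 108 [ 586. -110.  119.]; 114 [ 578. -109.  124.]; 120 [ 571. -108.  126.]; 126 [ 563. -107.  121.]; 132 [ 556. -107.  118.]; 138 [ 548. -106.  114.]; 144 [ 539. -106.  107.]; 150 [ 531. -105.  103.]; 156 [ 522. -104.  100.]; 162 [ 513. -104.   92.]; 168 [ 504. -103.   89.]; 174 [ 494. -102.   82.]; 180 [ 484. -102.   76.]; 186 [ 473. -101.   69.]; 192 [ 463. -100.   65.]; 198 [455. -99.  71.]; 204 [ 424. -101.   -0.]; 
348
72 [ 640. -138.    9.]; 78 [ 618. -122.  135.]; 84 [ 610. -119.  152.]; 90 [ 604. -119.  148.]; 96 [ 597. -119.  142.]; 102 [ 591. -119.  140.]; 108 [ 584. -118.  134.]; 114 [ 577. -118.  130.]; 120 [ 569. -119.  111.]; 126 [ 561. -119.  106.]; 132 [ 553. -118.  102.]; 138 [ 545. -118.   96.]; 144 [ 537. -118.   93.]; 150 [ 528. -117.   86.]; 156 [ 518. -117.   81.]; 162 [ 509. -116.   76.]; 168 [ 501. -115.   78.]; 174 [ 496. -113.   99.]; 180 [ 487. -112.   98.]; 186 [ 480. -110.  107.]; 192 [ 470. -109.  102.]; 198 
[... 13788 characters left out ...]
 (np.int64(-65), np.int64(-61), np.int64(-46)), (np.int64(-65), np.int64(-72), np.int64(-47)), (np.int64(-65), np.int64(-83), np.int64(-47))]
204 [(np.int64(-78), np.int64(34), np.int64(-40)), (np.int64(-78), np.int64(23), np.int64(-40)), (np.int64(-77), np.int64(13), np.int64(-40)), (np.int64(-78), np.int64(2), np.int64(-42)), (np.int64(-10), np.int64(2), np.int64(25)), (np.int64(-10), np.int64(-7), np.int64(25)), (np.int64(-76), np.int64(-30), np.int64(-41)), (np.int64(-76), np.int64(-41), np.int64(-41)), (np.int64(-75), np.int64(-52), np.int64(-41)), (np.int64(-75), np.int64(-62), np.int64(-41)), (np.int64(-76), np.int64(-73), np.int64(-42)), (np.int64(-75), np.int64(-84), np.int64(-42))]
```

```bash
sed -i 's/\[.4695,-.1139,.0735,y0,0\]/[.468,-.114,.052,y0,0]/' railfit.py
python3 railfit.py w2; python3 railfit.py w1; python3 ov.py w2 "$(python3 railfit.py w2 | head -1 | sed 's/.*w2 \[ *\([^]]*\)\].*/[\1]/; s/  */,/g')"
```

```text
w2 [ 0.4684 -0.1133  0.0522 -0.1679  0.    ] err 0.7 3654 mouth [ 0.6153 -0.1382  0.1382] knob [ 0.5991 -0.037   0.1591]
w2 [ 0.4684 -0.1133  0.0522 -0.168   0.    ] err 0.7 3652 mouth [ 0.6153 -0.1382  0.1382] knob [ 0.5991 -0.0371  0.1591]
w2 [ 0.4684 -0.1133  0.0522 -0.1687 -0.    ] err 0.7 3653 mouth [ 0.6152 -0.1383  0.1382] knob [ 0.5992 -0.0372  0.1591]
w1 [ 0.4685 -0.114   0.0522 -0.1544 -0.0008] err 0.67 4531 mouth [ 0.6156 -0.1369  0.1383] knob [ 0.5981 -0.036   0.1592]
w1 [ 0.4685 -0.114   0.0522 -0.1548 -0.0009] err 0.67 4532 mouth [ 0.6156 -0.137   0.1383] knob [ 0.5981 -0.0361  0.1592]
w1 [ 0.4685 -0.114   0.0522 -0.1546 -0.0008] err 0.67 4532 mouth [ 0.6156 -0.1369  0.1383] knob [ 0.5981 -0.036   0.1592]
```

View pics/w2_ov.png

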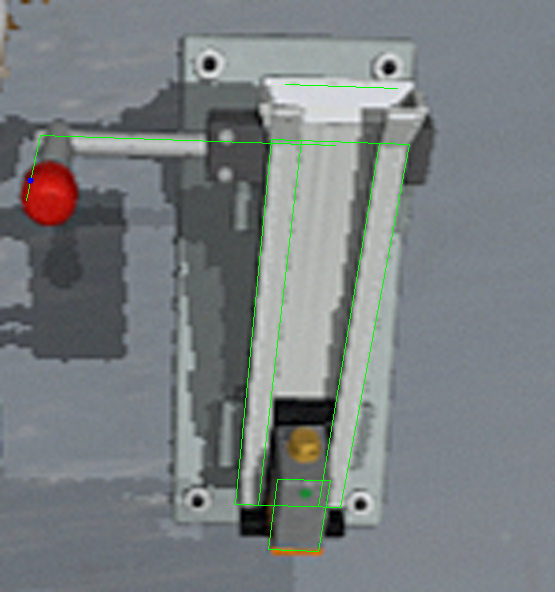

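The rail fit now agrees in depth and floor height, but the overlay is 1–2 mm to the left laterally. The knob shows about 6 mm nearer the rail than predicted, so I'll measure both again close up. Next I fit the loose sensors.

```bash
cat > sfit.py <<'E'
import sys
from h import *
from railfit import sdf
from scipy.optimize import least_squares
SB=[((-.016,-.010,.007),(.022,.010,.042)),((-.024,-.016,0),(.024,.016,.007)),((-.024,-.0055,.0225),(-.016,.0055,.0335))]
SB=[((np.array(a)+b)/2,(np.array(b)-a)/2) for a,b in SB]
def loc(p,W):
    c,s=np.cos(p[2]),np.sin(p[2]); d=W-[p[0],p[1],.003]
    return np.c_[d[:,0]*c+d[:,1]*s,-d[:,0]*s+d[:,1]*c,d[:,2]]
def sfit(W,p0,sh=(0,0)):
    p=np.array(p0,float)
    def res(p,W): return np.minimum(np.min([np.abs(sdf(loc(p,W),c,h)) for c,h in SB],0),.01)
    for _ in range(4):
        k=(np.hypot(W[:,0]-p[0],W[:,1]-p[1])<.04)&(W[:,2]>.0065)&(W[:,2]<.06)
        p=least_squares(res,p,args=(W[k],),x_scale=[.01,.01,.1],loss="soft_l1",f_scale=.0015,diff_step=1e-3).x
    return p,res(p,W[k]).mean(),k.sum()
if __name__=="__main__":
    z=np.load(f"pics/{sys.argv[1]}.npz");W=cloud("wrist",z["d"],z["T"]).reshape(-1,3);W=W[np.isfinite(W[:,0])]
    img=z["p"][:,:,::-1].copy()
    for n,p0 in(("A",(.505,.29,0)),("B",(.46,.178,-.7))):
        p,e,k=sfit(W,p0); print(n,np.round(p,4),"yawdeg %.1f"%np.rad2deg(p[2]),"err",round(e*1e3,2),k)
        for zz,xs,ys in((.042,(-.016,.022),.010),(.007,(-.024,.024),.016)):
            c=[(xs[0],-ys),(xs[1],-ys),(xs[1],ys),(xs[0],ys)]
            P=[proj("wrist",[p[0]+a*np.cos(p[2])-b*np.sin(p[2]),p[1]+a*np.sin(p[2])+b*np.cos(p[2]),.003+zz],z["T"]) for a,b in c]
            cv2.polylines(img,[np.int32(np.round(P))],True,(0,255,255) if zz>.02 else (255,0,255),1)
    r=eval(sys.argv[2]); c=img[r[1]:r[3],r[0]:r[2]]; cv2.imwrite(f"pics/{sys.argv[1]}_s.png",cv2.resize(c,None,fx=r[4],fy=r[4],interpolation=cv2.INTER_NEAREST))
E
python3 sfit.py w2 "(60,130,220,250,5)"
```

```text
A [ 0.5149  0.2924 -0.0849] yawdeg -4.9 err 0.63 846
B [ 0.4622  0.1773 -0.9636] yawdeg -55.2 err 0.56 563
```

View pics/w2_s.png

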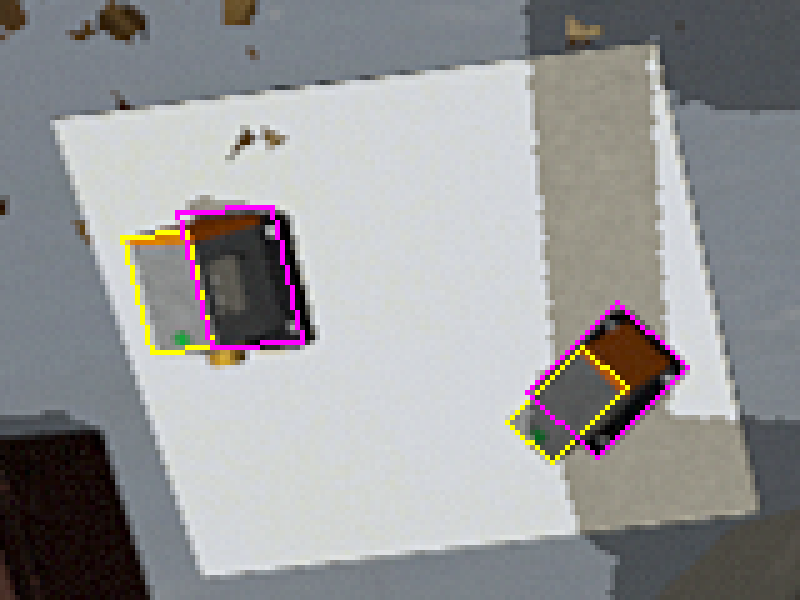

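B at (180,206) and A at (104,185) both fit at 0.6 mm residual with the correct size and height. I take B first: tool x goes opposite to the sensor's x, at yaw 125°, so that it ends up pointing uphill at the rail.

```bash
r='-.05 .35 0 0 0 .95'; python3 -m handwheel '-.05 .35 0 0 0 .95;-.05 .35 0 0 0 .95;-.05 .35 0 0 0 .95;-.05 .35 0 0 0 .95;-.05 .35 0 0 0 .95' | head -3;  python3 -m handwheel '-.05 .3 -.3 0 0 .95;-.05 .3 -.3 0 0 .95;-.05 .3 -.3 0 0 .95;-.05 .3 -.3 0 0 .95;-.05 .3 -.3 0 0 .95'|head -3;  python3 -m handwheel '-.05 .15 -.2 0 0 .95;-.05 .15 -.2 0 0 .95;-.05 .15 -.2 0 0 .95;-.05 .15 -.2 0 0 .95;-.05 .15 -.2 0 0 .95'; python3 look.py w3; python3 sfit.py w3 "(0,0,640,260,1.25)"
```

```text
t: 3.55
tool_pos: [0.4895, 0.0384, 0.3591]
orientation: [2.993, 0.953, 0.001]
t: 4.05
tool_pos: [0.4741, 0.1283, 0.2678]
orientation: [-2.44, -1.978, 0.002]
t: 4.55
tool_pos: [0.4598, 0.1728, 0.2087]
orientation: [1.553, 2.731, -0.0]
force: [0.7, 0.1, 0.6]
opening: 0.0929
4.55 [0.4598 0.1728 0.2087] [ 0.255 -0.163  1.797 -0.     1.508 -0.282]
A [ 0.5128  0.2917 -0.088 ] yawdeg -5.0 err 0.59 1449
B [ 0.4604  0.1777 -0.9656] yawdeg -55.3 err 0.61 1143
```

View pics/w3_s.png

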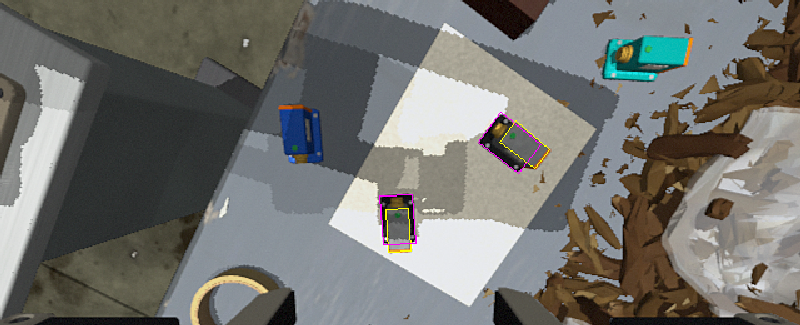

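B at (400,220) in this crop, overlay on the sensor, and it agrees with the earlier fit. Descend onto B.

```bash
python3 -m handwheel '0 .024 -.15 0 0 .085;0 .024 -.3 0 0 .085;0 .024 -.45 0 0 .085;0 .024 -.56 0 0 .085;0 .024 -.62 0 0 .085'; python3 -m handwheel '0 0 0 0 0 0'; python3 look.py w4;python3 sfit.py w4 "(200,150,440,330,3)"
```

```text
t: 5.1
tool_pos: [0.4578, 0.1793, 0.0195]
orientation: [-1.473, -2.772, 0.005]
force: [-0.4, 0.0, -0.1]
opening: 0.0929
t: 5.2
tool_pos: [0.4574, 0.1793, 0.0198]
orientation: [-1.471, -2.771, 0.006]
force: [-1.0, 0.1, 0.3]
opening: 0.093
5.2 [0.4574 0.1793 0.0198] [ 0.269  0.041  1.966 -0.     1.14  -0.325]
A [ 0.5129  0.2919 -0.0871] yawdeg -5.0 err 0.48 8603
B [ 0.4606  0.178  -0.959 ] yawdeg -54.9 err 0.52 3993
```

View pics/w4_s.png

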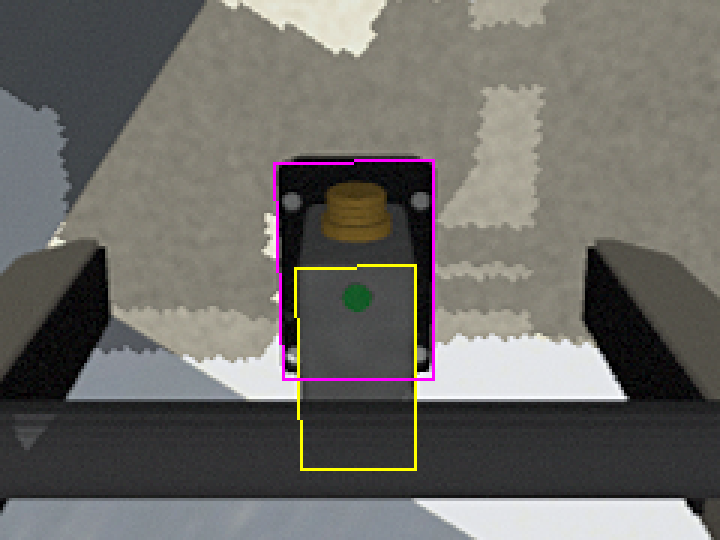

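The sensor is centred between the fingers (sensor at column 355 of the crop, fingers at 105 and 585). I raise 2 mm and close.

```bash
python3 -m handwheel '0 0 .007 0 0 .02;0 0 .007 0 0 .02;0 0 .007 0 0 .02;0 0 .007 0 0 .02;0 0 .007 0 0 .02' 1 20; python3 -m handwheel '0 0 0 0 0 0;0 0 0 0 0 0;0 0 0 0 0 0'
```

```text
t: 5.75
tool_pos: [0.4605, 0.181, 0.0253]
orientation: [1.446, 2.788, 0.001]
force: [-0.5, -0.3, 0.5]
opening: 0.0578
t: 6.05
tool_pos: [0.4601, 0.1809, 0.0248]
orientation: [-1.446, -2.789, 0.0]
force: [-0.3, -0.3, -0.0]
opening: 0.0338
```

```bash
python3 -m handwheel '0 0 -.009 0 0 0;0 0 -.009 0 0 0;0 0 -.009 0 0 0;0 0 -.009 0 0 0;0 0 -.009 0 0 0'; python3 -m handwheel '0 0 0 0 0 0;0 0 0 0 0 0;0 0 0 0 0 0'
```

```text
t: 6.55
tool_pos: [0.4602, 0.1809, 0.0221]
orientation: [-1.446, -2.789, 0.0]
force: [-0.1, -0.1, -0.8]
opening: 0.0199
t: 6.85
tool_pos: [0.4602, 0.1809, 0.0222]
orientation: [1.446, 2.789, 0.0]
force: [0.1, -0.4, -1.0]
opening: 0.0203
```

B is gripped (opening 20 mm, tips 19 mm over the flange underside). I lift, turn and carry it to a hover over the rail.

```bash
python3 -m handwheel '0 0 .3 0 0 -.19;0 0 .6 0 0 -.38;0 0 .7 0 0 -.57;0 0 .7 0 0 -.76;0 0 .7 0 0 -.95'|head -3; python3 -m handwheel '.05 -.5 0 0 0 -.95;.05 -.5 0 0 0 -.95;.05 -.5 0 0 0 -.95;.05 -.5 0 0 0 -.95;.05 -.5 0 0 0 -.95'|head -3;python3 -m handwheel '.08 -.5 0 0 0 -.95;.08 -.5 0 0 0 -.95;.08 -.5 0 0 0 -.95;.08 -.5 0 0 0 -.95;.08 -.5 0 0 0 -.95'; python3 -m handwheel '0 0 0 0 0 0'
```

```text
t: 7.35
tool_pos: [0.4632, 0.1818, 0.2399]
orientation: [2.366, 2.06, 0.016]
t: 7.85
tool_pos: [0.4752, 0.0289, 0.2322]
orientation: [2.96, 1.052, 0.0]
t: 8.35
tool_pos: [0.499, -0.121, 0.2318]
orientation: [-3.14, 0.099, 0.001]
force: [0.4, 0.4, -0.8]
opening: 0.02
t: 8.45
tool_pos: [0.499, -0.1197, 0.232]
orientation: [-3.14, 0.09, 0.001]
force: [0.0, -0.4, -1.1]
opening: 0.0199
```

```bash
cat > goto.py <<'E'
# usage: goto.py railx raily railz(mm of TCP) ; prints shares needed for the tool square to the rail
import sys
from h import *
from railfit import toR
P=np.array(eval(open("rail.txt").read()))
s=robot.read_state(); _,Rm=toR(P,np.zeros((1,3)))
Rt=Rm@np.diag([1,-1,-1.])   # tool x uphill, z into rail
Rc=R.from_rotvec(s["orientation"]).as_matrix()
rv=R.from_matrix(Rt@Rc.T).as_rotvec()
cur=(Rm.T@(s["tool_pos"]-P[:3]))*1e3
print("now rail mm",np.round(cur,1),"force rail",np.round(Rm.T@s["force"],1),"rot err deg",np.round(np.rad2deg(rv),2),"share",np.round(np.rad2deg(rv)/45,3))
if len(sys.argv)>3:
    t=P[:3]+Rm@(np.array([float(x) for x in sys.argv[1:4]])/1e3); d=t-s["tool_pos"]; print("target",np.round(t,4),"shift share",np.round(d/.3,3),"mm",np.round(d*1e3,1))
E
echo "[.4685,-.1135,.0522,-.157,0]" > rail.txt; python3 goto.py 100 0 110
```

```text
now rail mm [116.8  -1.3 140.1] force rail [-0.5 -0.4 -1. ] rot err deg [ -3.22 -29.86  -5.59] share [-0.072 -0.664 -0.124]
target [ 0.4997 -0.1184  0.1975] shift share [ 0.002  0.004 -0.115] mm [  0.7   1.3 -34.5]
```

```bash
python3 -m handwheel '0 0 -.08 -.07 -.66 -.12;0 0 -.08 -.07 -.66 -.12;0 0 -.08 -.07 -.66 -.12;0 0 -.08 -.07 -.66 -.12;0 0 -.08 -.07 -.66 -.12'; python3 -m handwheel '0 0 0 0 0 0;0 0 0 0 0 0'; python3 goto.py; python3 look.py w5;python3 railfit.py w5|head -1
```

```text
t: 8.95
tool_pos: [0.497, -0.118, 0.2057]
orientation: [2.989, -0.218, 0.795]
force: [-0.2, -0.9, -0.9]
opening: 0.02
t: 9.15
tool_pos: [0.5001, -0.1193, 0.2098]
orientation: [2.988, -0.221, 0.796]
force: [0.4, 1.1, -0.3]
opening: 0.0199
now rail mm [106.6  -0.8 120.4] force rail [ 0.1  1.1 -0.4] rot err deg [ 0.17 -0.16 -0.5 ] share [ 0.004 -0.004 -0.011]
9.15 [ 0.5001 -0.1193  0.2098] [-0.437 -0.67   2.257  0.16   1.057  1.238]
w5 [ 0.4669 -0.1153  0.052  -0.1674  0.0019] err 0.81 2897 mouth [ 0.614  -0.1401  0.1378] knob [ 0.5978 -0.039   0.1587]
```

View pics/w5.png

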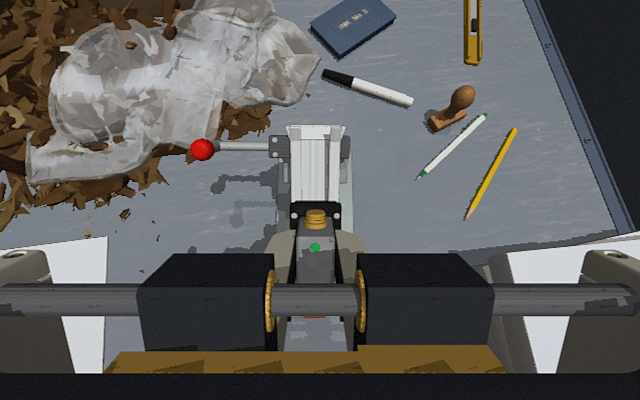

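```bash
python3 ov.py w5 "[.4669,-.1153,.0520,-.1674,.0019]" "[220,110]"; cp pics/w5_ov.png pics/w5_ov1.png; python3 ov.py w5 "[.4675,-.1153,.0520,-.150,.00]" "[220,110]"
```

```text
(no output)
```

View pics/w5_ov1.png

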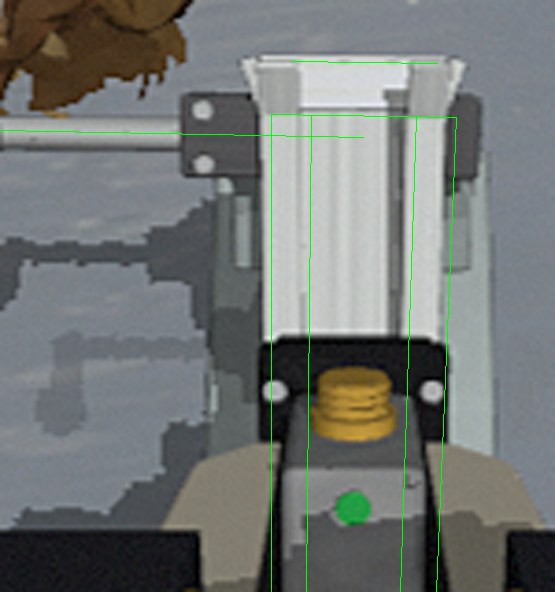

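View pics/w5_ov.png

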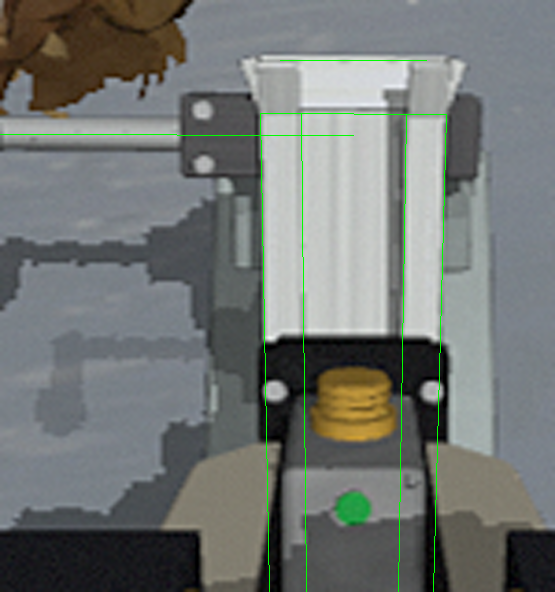

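The overlay with yaw −0.150 lies on the rail edges (lips at columns 262 and 443, lip ends at row 113). I check the camera's bias using the sensor in hand.

```bash
python3 - <<'E'
from h import *
z=np.load("pics/w5.npz");T=robot.camera_model("wrist")["tool_from_camera"]
W=cloud("wrist",z["d"],T)*1e3
# crop coords->pixels: flange strip rows ~345-360 crop, cols 290-420 ; body top rows 480-500 
def reg(r0,r1,c0,c1):
    a=W[110+int(r0/3.7):110+int(r1/3.7),220+int(c0/3.7):220+int(c1/3.7)].reshape(-1,3); return np.round(np.nanmedian(a,0),1),np.round(np.nanstd(a,0),1)
print("flange",reg(345,362,280,430)); print("body",reg(475,500,295,330)); 
for c in (265,440): print(reg(345,380,c-4,c+4))
E
echo "[.4675,-.1146,.0520,-.150,0]" > rail.txt; python3 goto.py 218 0 60;python3 goto.py 218 0 20.7
```

```text
flange (array([21.4,  0.4, 12. ]), array([0.7, 7.2, 0.6]))
body (array([ 12.2,  -5.6, -23.1]), array([1.1, 1.4, 0.5]))
(array([ 19.6, -14.6,  12.1]), array([1.5, 0.3, 1.1]))
(array([19.8, 14.4, 12.2]), array([1.5, 0.5, 1. ]))
now rail mm [107.4   0.2 120. ] force rail [-0.4 -0.2  0.4] rot err deg [ 0.15 -0.17 -0.08] share [ 0.003 -0.004 -0.002]
target [ 0.6245 -0.1383  0.213 ] shift share [ 0.414 -0.063  0.011] mm [124.3 -19.    3.4]
now rail mm [107.4   0.2 120. ] force rail [-0.4 -0.2  0.4] rot err deg [ 0.15 -0.17 -0.08] share [ 0.003 -0.004 -0.002]
target [ 0.6439 -0.1413  0.1789] shift share [ 0.479 -0.073 -0.102] mm [143.8 -22.  -30.7]
```

```bash
python3 -m handwheel '.14 -.02 .01 0 0 0;.28 -.04 .01 0 0 0;.4 -.06 .01 0 0 0;.414 -.063 .011 0 0 0;.414 -.063 .011 0 0 0'|head -2; python3 -m handwheel '0 0 0 0 0 0;0 0 0 0 0 0';  python3 goto.py 218 0 20.7
```

```text
t: 9.7
tool_pos: [0.6243, -0.1378, 0.2102]
t: 9.9
tool_pos: [0.623, -0.138, 0.2119]
orientation: [2.988, -0.224, 0.797]
force: [0.5, 0.1, -0.7]
opening: 0.0198
now rail mm [2.161e+02 2.000e-01 5.980e+01] force rail [ 0.1  0.1 -0.9] rot err deg [ 0.11 -0.15  0.01] share [ 0.002 -0.003  0.   ]
target [ 0.6439 -0.1413  0.1789] shift share [ 0.07  -0.011 -0.11 ] mm [ 20.9  -3.3 -32.9]
```

```bash
python3 -m handwheel '.025 -.004 -.04 0 0 0;.05 -.008 -.08 0 0 0;.07 -.011 -.11 0 0 0;.07 -.011 -.11 0 0 0'|head -2; python3 -m handwheel '0 0 0 0 0 0;0 0 0 0 0 0'|head -1;  python3 goto.py 180 0 20.7; python3 look.py w6
```

```text
t: 10.3
tool_pos: [0.6436, -0.1411, 0.1771]
t: 10.5
now rail mm [ 2.188e+02 -1.000e-01  2.090e+01] force rail [-0.8  0.3 -0.7] rot err deg [ 0.11 -0.1   0.03] share [ 0.003 -0.002  0.001]
target [ 0.6114 -0.1363  0.1599] shift share [-0.11   0.017 -0.065] mm [-33.1   5.1 -19.6]
10.5 [ 0.6445 -0.1414  0.1795] [-0.349 -0.161  1.942  0.129  0.851  1.312]
```

View pics/w6.png

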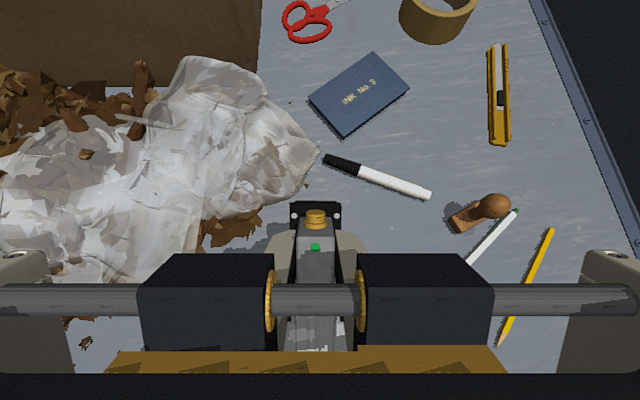

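The sensor sits square in the hand and the mouth is hidden below it, as expected. I enter in small steps and watch the force.

```bash
python3 -m handwheel '-.03 .004 -.017 0 0 0;-.06 .009 -.034 0 0 0;-.085 .013 -.05 0 0 0;-.11 .017 -.065 0 0 0;-.11 .017 -.065 0 0 0'|tail -2;  python3 goto.py 160 0 20.7; 
```

```text
force: [0.1, 0.4, -0.5]
opening: 0.0199
now rail mm [177.2   0.3  19.4] force rail [-0.2  0.4 -0.4] rot err deg [ 0.05 -0.27  0.03] share [ 0.001 -0.006  0.001]
target [ 0.5943 -0.1338  0.1499] shift share [-0.052  0.007 -0.025] mm [-15.5   2.1  -7.4]
```

```bash
python3 -m handwheel '-.025 .004 -.012 0 0 0;-.05 .007 -.024 0 0 0;-.05 .007 -.024 0 0 0'|tail -2;  python3 goto.py 144 0 20.7; 
```

```text
force: [-0.8, 0.9, -1.1]
opening: 0.0197
now rail mm [1.611e+02 1.000e-01 2.090e+01] force rail [-1.4  0.7 -0.4] rot err deg [ 0.06 -0.25  0.02] share [ 0.001 -0.005  0.   ]
target [ 0.5806 -0.1317  0.1419] shift share [-0.049  0.007 -0.029] mm [-14.6   2.1  -8.7]
```

```bash
python3 -m handwheel '-.025 .004 -.014 0 0 0;-.05 .007 -.029 0 0 0;-.05 .007 -.029 0 0 0;-.05 .007 -.029 0 0 0'|tail -2;  python3 goto.py 144 0 20.7; python3 look.py w7
```

```text
force: [-0.1, -0.1, -0.7]
opening: 0.0201
now rail mm [145.1  -0.2  21.3] force rail [-0.4 -0.1 -0.6] rot err deg [ 0.09 -0.16  0.03] share [ 0.002 -0.004  0.001]
target [ 0.5806 -0.1317  0.1419] shift share [-0.002  0.001 -0.004] mm [-0.6  0.3 -1.1]
11.75 [ 0.5812 -0.132   0.143 ] [-0.381 -0.316  2.14   0.155  0.813  1.263]
```

View pics/w7.png

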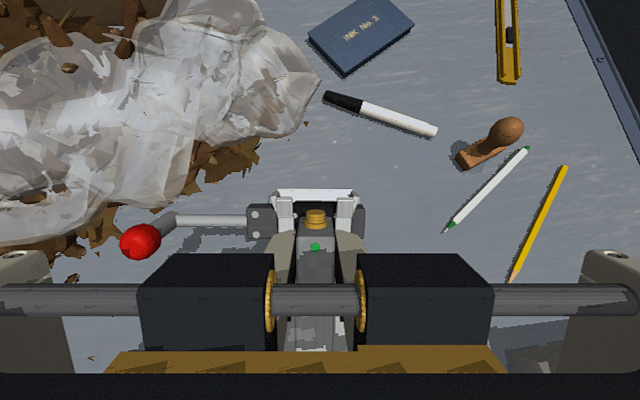

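The flange is in the slot (connector at (315,217) between the lips) with no force. I go 12 mm deeper and release.

```bash
python3 -m handwheel '-.034 .005 -.024 0 0 0;-.034 .005 -.024 0 0 0;-.034 .005 -.024 0 0 0'|tail -2; python3 -m handwheel '0 0 0 0 0 0;0 0 0 0 0 0;0 0 0 0 0 0' 0 ; python3 goto.py; python3 look.py w8
```

```text
force: [0.3, -0.1, -0.0]
opening: 0.0195
t: 12.4
tool_pos: [0.5716, -0.1307, 0.1364]
orientation: [2.988, -0.224, 0.798]
force: [-0.3, 0.5, 0.6]
opening: 0.0393
now rail mm [133.5  -0.3  20.4] force rail [0.  0.4 0.7] rot err deg [ 0.11 -0.12  0.02] share [ 0.002 -0.003  0.001]
12.4 [ 0.5716 -0.1307  0.1364] [-0.387 -0.34   2.172  0.16   0.806  1.253]
```

View pics/w8.png

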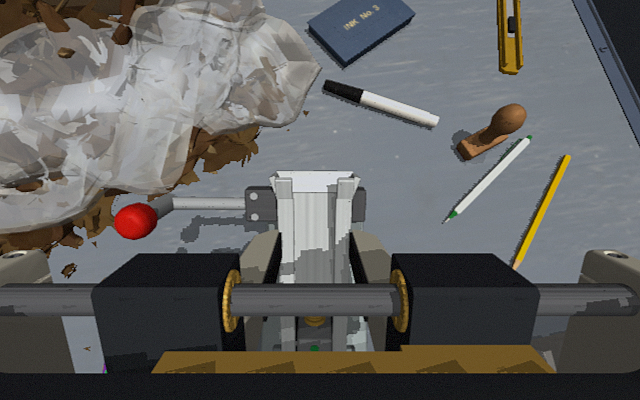

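The sensor has slid away downhill: only the empty slot shows, with its connector under the rod at (315,320). I retreat square to the rail and look.

```bash
python3 -m handwheel '-.04 .006 .07 0 0 0;-.08 .012 .14 0 0 0;-.12 .018 .21 0 0 0;-.165 .025 .29 0 0 0;-.2 .03 .35 0 0 0' -1|head -3; python3 -m handwheel '-.15 0 .02 0 0 0;-.15 0 .02 0 0 0' |head -1; python3 look.py w9; python3 ov.py w9 "$(cat rail.txt)" "[240,130]"
```

```text
t: 12.95
tool_pos: [0.511, -0.1215, 0.2428]
orientation: [2.987, -0.224, 0.799]
t: 13.15
13.15 [ 0.4648 -0.1219  0.2509] [-0.496 -0.819  2.267  0.18   1.196  1.201]
```

View pics/w9_ov.png

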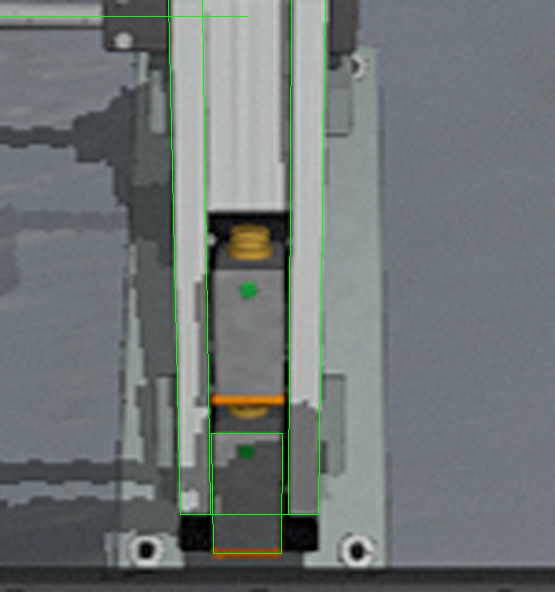

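B lies end to end against C. Now sensor A.

```bash
python3 -m handwheel '0 .5 .05 .1 .66 0;0 .5 .05 .1 .66 0;0 .5 .05 .1 .66 0;0 .5 .05 .1 .66 0;0 .5 .05 .1 .66 0'|head -3; python3 -m handwheel '.05 .5 0 0 0 .95;.05 .5 0 0 0 .95;.05 .5 0 0 0 .95;.05 .5 0 0 0 .95;.05 .5 0 0 0 .95'|head -3; python3 -m handwheel '.05 .38 0 0 0 .95;.05 .38 0 0 0 .95;.05 .38 0 0 0 .95;.05 .38 0 0 0 .95;.05 .38 0 0 0 .95'|head -3; python3 -m handwheel '.05 0 0 0 0 .95;.05 0 0 0 0 .95;.05 0 0 0 0 .95;.05 0 0 0 0 .95;.05 0 0 0 0 .95'|head -3; python3 -m handwheel '0 0 -.1 0 0 .95;0 0 -.1 0 0 .95;0 0 -.1 0 0 .95;0 0 -.1 0 0 .95;0 0 -.1 0 0 .95'|head -3
```

```text
t: 13.7
tool_pos: [0.4675, 0.0305, 0.2588]
orientation: [3.132, -0.228, -0.017]
t: 14.2
tool_pos: [0.4812, 0.1792, 0.2609]
orientation: [2.996, 0.935, -0.002]
t: 14.7
tool_pos: [0.4966, 0.2922, 0.261]
orientation: [2.45, 1.959, -0.0]
t: 15.2
tool_pos: [0.5119, 0.2913, 0.2613]
orientation: [1.57, 2.715, 0.002]
t: 15.7
tool_pos: [0.5118, 0.2912, 0.2313]
orientation: [0.472, 3.101, 0.003]
```

```bash
python3 -m handwheel '-.007 .003 -.15 0 0 .27;-.007 .003 -.3 0 0 .27;-.007 .003 -.36 0 0 .27;-.007 .003 -.36 0 0 .27'; python3 -m handwheel '0 0 0 0 0 0'|head -1; python3 look.py w10;sed 's/^    for n,p0 in.*/    for n,p0 in(("A",(.513,.292,-.087)),):/' sfit.py > sfa.py; python3 sfa.py w10 "(200,150,440,330,3)"
```

```text
t: 16.1
tool_pos: [0.5068, 0.291, 0.1192]
orientation: [-0.151, -3.136, 0.002]
force: [-1.0, -0.4, 0.9]
opening: 0.0928
t: 16.2
16.2 [0.5096 0.2927 0.1243] [ 0.434  0.155  1.636 -0.     1.346 -1.041]
A [ 0.513   0.2916 -0.092 ] yawdeg -5.3 err 0.56 1945
```

View pics/w10_s.png

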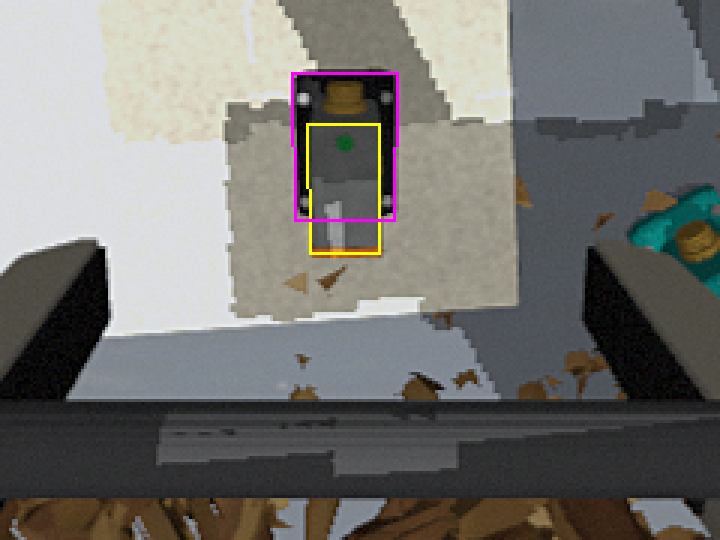

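```bash
python3 -m handwheel '.003 -.002 -.15 0 0 0;.003 -.002 -.28 0 0 0;.003 -.002 -.34 0 0 0;.003 -.002 -.34 0 0 0;.003 -.002 -.34 0 0 0' ; python3 -m handwheel '0 0 0 0 0 0'
```

```text
t: 16.75
tool_pos: [0.5116, 0.2934, 0.0241]
orientation: [0.148, 3.132, 0.005]
force: [0.4, 0.8, 1.1]
opening: 0.0934
t: 16.85
tool_pos: [0.5123, 0.2938, 0.025]
orientation: [0.148, 3.13, 0.006]
force: [0.7, 0.1, -0.0]
opening: 0.0932
```

```bash
python3 -m handwheel '0 0 0 0 0 0;0 0 0 0 0 0;0 0 0 0 0 0;0 0 0 0 0 0;0 0 0 0 0 0' 1 20
```

```text
t: 17.35
tool_pos: [0.51, 0.2928, 0.0219]
orientation: [0.148, 3.135, 0.002]
force: [-0.5, 0.0, 0.4]
opening: 0.0576
```

```bash
python3 -m handwheel '0 0 0 0 0 0;0 0 0 0 0 0;0 0 0 0 0 0;0 0 0 0 0 0;0 0 0 0 0 0'|tail -1; python3 -m handwheel '0 0 0 0 0 0;0 0 0 0 0 0;0 0 0 0 0 0'; python3 -m handwheel '0 0 .3 0 0 0;0 0 .6 0 0 -.19;0 0 .7 0 0 -.38;0 0 .7 0 0 -.57;0 0 .7 0 0 -.76'
```

```text
opening: 0.0201
t: 18.15
tool_pos: [0.5099, 0.2928, 0.0218]
orientation: [0.148, 3.135, 0.002]
force: [-0.4, -0.9, -0.3]
opening: 0.0198
t: 18.65
tool_pos: [0.5129, 0.2942, 0.2403]
orientation: [1.069, 2.941, 0.014]
force: [1.3, 0.1, -0.2]
opening: 0.0198
```

```bash
python3 -m handwheel '0 -.4 0 0 0 -.95;0 -.4 0 0 0 -.95;0 -.4 0 0 0 -.95;0 -.4 0 0 0 -.95;0 -.4 0 0 0 -.95'|sed -n 2,3p; python3 -m handwheel '0 -.5 0 0 0 -.95;0 -.5 0 0 0 -.95;0 -.5 0 0 0 -.95;0 -.5 0 0 0 -.95;0 -.5 0 0 0 -.95'|sed -n 2,3p;python3 -m handwheel '0 -.45 0 0 0 -.95;0 -.45 0 0 0 -.95;0 -.45 0 0 0 -.95;0 -.45 0 0 0 -.95;0 -.45 0 0 0 -.95'|sed -n 2,3p; python3 -m handwheel '0 0 0 0 0 0' >/dev/null; python3 goto.py 107 0 125
```

```text
tool_pos: [0.51, 0.1717, 0.2319]
orientation: [2.076, 2.353, -0.001]
tool_pos: [0.5099, 0.0208, 0.2319]
orientation: [2.792, 1.433, -0.003]
tool_pos: [0.5097, -0.1136, 0.2317]
orientation: [3.124, 0.318, -0.005]
now rail mm [125.8   8.2 134.9] force rail [-0.4  0.5 -0.6] rot err deg [  0.98 -30.34 -20.04] share [ 0.022 -0.674 -0.445]
target [ 0.4973 -0.1191  0.2138] shift share [-0.042 -0.021 -0.06 ] mm [-12.5  -6.4 -18. ]
```

```bash
python3 -m handwheel '-.04 -.02 -.06 .02 -.67 -.44;-.04 -.02 -.06 .02 -.67 -.44;-.04 -.02 -.06 .02 -.67 -.44;-.04 -.02 -.06 .02 -.67 -.44;-.04 -.02 -.06 .02 -.67 -.44' >/dev/null; python3 -m handwheel '0 0 0 0 0 0;0 0 0 0 0 0'|tail -2; python3 goto.py 218 0 60; python3 look.py w11; python3 ov.py w11 "$(cat rail.txt)" "[240,130]"
```

```text
force: [-0.0, -0.1, -0.2]
opening: 0.0199
now rail mm [109.1   0.9 125.9] force rail [-0.1 -0.1 -0.2] rot err deg [ 0.32 -0.22 -0.57] share [ 0.007 -0.005 -0.013]
target [ 0.6245 -0.1383  0.213 ] shift share [ 0.419 -0.066 -0.009] mm [125.7 -19.9  -2.7]
20.95 [ 0.4988 -0.1184  0.2156] [-0.438 -0.678  2.25   0.161  1.072  1.23 ]
```

View pics/w11_ov.png

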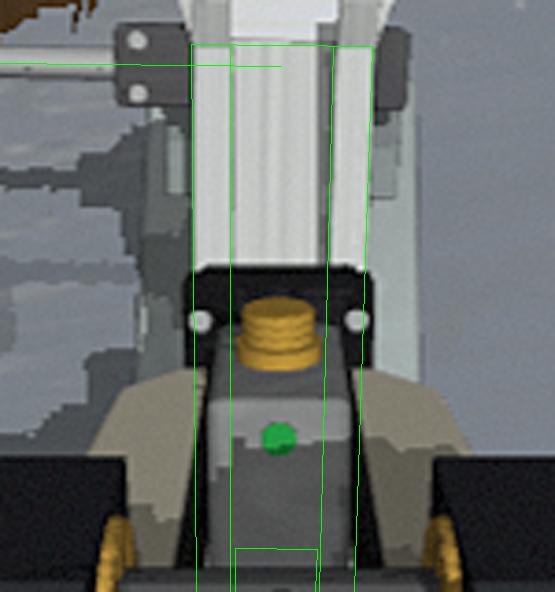

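```bash
python3 -m handwheel '.14 -.02 0 0 0 -.013;.28 -.04 0 0 0 -.013;.4 -.063 -.009 0 0 -.013;.42 -.066 -.009 0 0 -.013;.42 -.066 -.009 0 0 -.013'|head -1; python3 -m handwheel '0 0 0 0 0 0;0 0 0 0 0 0'|tail -2;  python3 goto.py 218 0 20.4
```

```text
t: 21.5
force: [0.4, 0.0, -1.0]
opening: 0.0194
now rail mm [2.166e+02 2.000e-01 5.930e+01] force rail [-0.1  0.1 -1. ] rot err deg [ 0.23 -0.2   0.18] share [ 0.005 -0.004  0.004]
target [ 0.6441 -0.1413  0.1787] shift share [ 0.068 -0.011 -0.11 ] mm [ 20.4  -3.3 -33. ]
```

```bash
python3 -m handwheel '.025 -.004 -.04 0 0 0;.05 -.008 -.08 0 0 0;.068 -.011 -.11 0 0 0;.068 -.011 -.11 0 0 0'|head -1; python3 -m handwheel '0 0 0 0 0 0;0 0 0 0 0 0'|head -1;  python3 goto.py 180 0 20.4
```

```text
t: 22.1
t: 22.3
now rail mm [ 2.186e+02 -1.000e-01  2.070e+01] force rail [-0.1 -0.1 -0.6] rot err deg [ 0.23 -0.14  0.21] share [ 0.005 -0.003  0.005]
target [ 0.6115 -0.1364  0.1597] shift share [-0.11   0.017 -0.065] mm [-33.    5.  -19.5]
```

```bash
python3 -m handwheel '-.03 .004 -.017 0 0 0;-.06 .009 -.034 0 0 0;-.085 .013 -.05 0 0 0;-.11 .017 -.065 0 0 0;-.11 .017 -.065 0 0 0'|tail -2;  python3 goto.py 160 0 20.4
```

```text
force: [0.3, 0.2, -0.2]
opening: 0.0196
now rail mm [177.1   0.3  19.1] force rail [ 0.2  0.3 -0.3] rot err deg [ 0.17 -0.32  0.21] share [ 0.004 -0.007  0.005]
target [ 0.5944 -0.1338  0.1497] shift share [-0.051  0.007 -0.025] mm [-15.3   2.   -7.5]
```

```bash
python3 -m handwheel '-.025 .004 -.012 0 0 0;-.05 .007 -.024 0 0 0;-.05 .007 -.024 0 0 0'|tail -2;  python3 goto.py 138 0 20.7; 
```

```text
force: [0.3, -0.1, -0.4]
opening: 0.0199
now rail mm [1.61e+02 1.00e-01 2.06e+01] force rail [ 0.1 -0.  -0.5] rot err deg [ 0.17 -0.29  0.21] share [ 0.004 -0.006  0.005]
target [ 0.5754 -0.1309  0.1389] shift share [-0.066  0.01  -0.038] mm [-19.7   2.9 -11.5]
```

```bash
python3 -m handwheel '-.025 .004 -.014 0 0 0;-.05 .008 -.029 0 0 0;-.068 .01 -.04 0 0 0;-.068 .01 -.04 0 0 0;-.068 .01 -.04 0 0 0'|tail -2;  python3 goto.py;python3 -m handwheel '0 0 0 0 0 0;0 0 0 0 0 0;0 0 0 0 0 0;0 0 0 0 0 0' 0; python3 goto.py; python3 look.py w12
```

```text
force: [-0.7, 0.5, 0.6]
opening: 0.0198
now rail mm [138.8  -0.2  21. ] force rail [-0.4  0.4  0.9] rot err deg [ 0.21 -0.19  0.22] share [ 0.005 -0.004  0.005]
t: 24.0
tool_pos: [0.5762, -0.1311, 0.1396]
orientation: [2.986, -0.228, 0.795]
force: [-0.2, 0.2, 0.6]
opening: 0.045
now rail mm [ 1.39e+02 -1.00e-01  2.09e+01] force rail [0.1 0.1 0.6] rot err deg [ 0.21 -0.2   0.21] share [ 0.005 -0.004  0.005]
24.0 [ 0.5762 -0.1311  0.1396] [-0.38  -0.329  2.157  0.15   0.809  1.267]
```

View pics/w12.png

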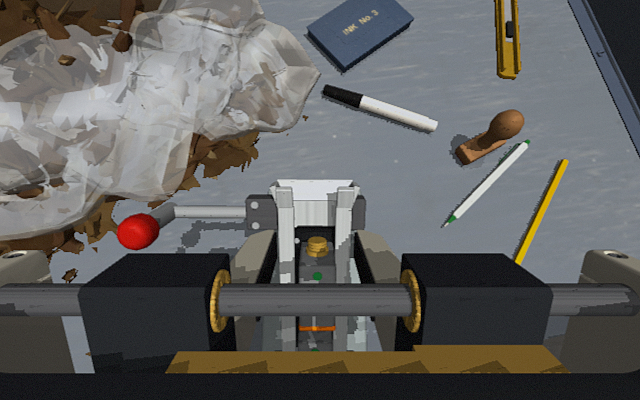

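The third sensor slid down, with its connector at (317,243). I retreat, check the stack and measure the knob.

```bash
python3 -m handwheel '-.04 .006 .07 0 0 0;-.08 .012 .14 0 0 0;-.12 .018 .21 0 0 0;-.165 .025 .29 0 0 0;-.2 .03 .35 0 0 0' -1|head -3; python3 -m handwheel '-.1 .05 .02 0 0 0;-.1 .05 .02 0 0 0' |head -1; python3 look.py w13; python3 ov.py w13 "$(cat rail.txt)" "[210,110]"; python3 - <<'E'
from h import *
from railfit import toR
z=np.load("pics/w13.npz");p=np.ascontiguousarray(z["p"][:,:,::-1]);W=cloud("wrist",z["d"],z["T"])
hsv=cv2.cvtColor(p,cv2.COLOR_BGR2HSV)
k=((hsv[...,0]<8)|(hsv[...,0]>172))&(hsv[...,1]>150)&(hsv[...,2]>60)
P=np.array(eval(open("rail.txt").read()));L,_=toR(P,W.reshape(-1,3));L=L.reshape(W.shape)*1e3
k&=(L[...,2]>20)&(L[...,1]>50)&(L[...,1]<130)
a=L[k];print(len(a),np.median(a,0),np.percentile(a,[3,97],axis=0))
# mid column profile of sensors
for nm,(lo,hi) in {"flange end":(100,175)}.items():
    m=(np.abs(L[...,1])<15)&(np.abs(L[...,1])>13)&(L[...,2]>4)&(L[...,2]<9)&(L[...,0]>80); b=L[m]; print(nm,len(b),b[:,0].max() if len(b) else None)
m=(np.abs(L[...,1])<8)&(L[...,2]>3)&(L[...,0]>20)&(L[...,0]<170); b=L[m]; print("sensors max x",np.percentile(b[:,0],99.5))
E
```

```text
t: 24.55
tool_pos: [0.5157, -0.1221, 0.2463]
orientation: [2.985, -0.228, 0.797]
t: 24.75
24.75 [ 0.4853 -0.1066  0.2535] [-0.416 -0.755  2.227  0.138  1.162  1.284]
273 [155.77390769  89.07913846  45.48461156] [[148.20187995  82.77158223  37.62136491]
 [162.48844685  97.05365877  47.56395816]]
flange end 0 None
sensors max x 146.6721465101662
```

View pics/w13_ov.png

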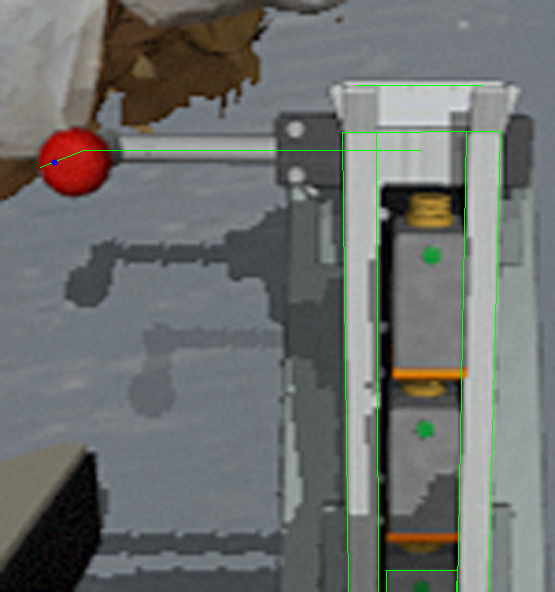

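Three sensors lie end to end with the orange faces downhill, and the top flange ends at about 145 mm. The knob really sits at rail y ≈ 90. I check the clearance to the packing heap around it before going there.

```bash
python3 - <<'E'
from h import *
from railfit import toR
P=np.array(eval(open("rail.txt").read()))
for src in("w5","w2","top"):
    if src=="top": W=cloud("top",np.load("pics/top0.npy"))
    else:
        z=np.load(f"pics/{src}.npz");W=cloud("wrist",z["d"],z["T"])
    W=W.reshape(-1,3);W=W[np.isfinite(W[:,0])];W=W[W[:,2]<.26]
    L,_=toR(P,W);L*=1e3
    print(src,"max rail z (world z) in cells x:60..260 step40, y 60..260")
    for x in range(80,260,30):
        r=[]
        for y in range(60,260,30):
            m=(L[:,0]>=x)&(L[:,0]<x+30)&(L[:,1]>=y)&(L[:,1]<y+30)
            r.append("%4.0f/%3.0f"%(L[m,2].max(),W[m,2].max()*1e3) if m.any() else "   -   ")
        print(x,r)
E
```

```text
w5 max rail z (world z) in cells x:60..260 step40, y 60..260
80 ['-105/  3', '-105/  2', '-105/  2', '-104/  2', '-105/ 14', ' -76/ 41', ' -61/ 53']
110 ['-122/  2', '-123/  2', '-122/  2', '-111/ 22', ' -66/ 64', ' -62/ 60', ' -52/ 69']
140 ['  48/173', '  48/173', ' -39/102', ' -43/ 94', ' -51/ 92', ' -52/ 91', ' -48/ 95']
170 ['-104/ 62', ' -39/107', ' -41/103', ' -51/ 96', ' -49/103', ' -50/107', ' -47/109']
200 [' -91/ 81', ' -53/109', ' -61/100', ' -66/ 98', ' -58/104', ' -52/111', ' -49/116']
230 ['-103/ 79', ' -70/110', ' -89/ 94', ' -88/ 92', ' -76/104', ' -68/109', ' -59/116']
w2 max rail z (world z) in cells x:60..260 step40, y 60..260
80 ['-104/  2', '-106/  3', '-105/  2', '-105/  3', '-104/ 13', ' -88/ 26', ' -69/ 37']
110 ['-121/  3', '-123/  3', '-121/  2', '-116/ 12', ' -66/ 64', ' -61/ 62', ' -50/ 68']
140 ['  48/173', '  48/173', ' -39/101', ' -43/ 94', ' -52/ 91', ' -53/ 91', ' -48/ 94']
170 ['-104/ 62', ' -39/108', ' -42/103', ' -49/ 97', ' -49/104', ' -51/107', ' -47/110']
200 [' -91/ 81', ' -52/109', ' -61/100', ' -64/ 97', ' -58/104', ' -53/110', ' -48/117']
230 ['   -   ', ' -68/109', ' -88/ 91', ' -88/ 92', ' -74/103', ' -68/109', ' -60/116']
top max rail z (world z) in cells x:60..260 step40, y 60..260
80 ['-101/  7', ' -96/  9', ' -94/ 12', '-102/  9', ' -94/ 13', ' -91/ 25', ' -61/ 54']
110 ['-122/ 10', '-118/  9', '-118/  8', '-105/ 26', ' -63/ 66', ' -60/ 63', ' -50/ 71']
140 ['  49/175', '  52/178', ' -38/103', ' -40/100', ' -48/ 92', ' -52/ 91', ' -43/ 97']
170 ['-106/ 59', ' -36/109', ' -36/109', ' -45/ 99', ' -40/111', ' -47/109', ' -43/111']
200 [' -93/ 82', ' -53/111', ' -57/103', ' -65/ 99', ' -54/109', ' -49/113', ' -42/121']
230 ['-107/ 78', ' -67/113', ' -77/102', ' -87/ 98', ' -72/107', ' -67/114', ' -54/127']
```

The heap is well below the knob. I grip the knob with jaws across rail y, tips at rail z ≈ 25.

```bash
python3 goto.py 154 90 80
```

```text
now rail mm [115.2  10.2 165. ] force rail [ 0.2 -0.4  0.1] rot err deg [0.3  0.02 0.2 ] share [0.007 0.    0.004]
target [ 0.5733 -0.0396  0.1983] shift share [ 0.291  0.225 -0.181] mm [ 87.2  67.5 -54.2]
```

```bash
python3 -m handwheel '.1 .08 -.04 .007 0 .004;.2 .16 -.08 .007 0 .004;.291 .225 -.13 .007 0 .004;.291 .225 -.181 .007 0 .004;.291 .225 -.181 .007 0 .004'|head -1; python3 -m handwheel '0 0 0 0 0 0;0 0 0 0 0 0'|tail -2; python3 goto.py 154 90 25; python3 look.py w14; python3 - <<'E'
from h import *
from railfit import toR
z=np.load("pics/w14.npz");p=np.ascontiguousarray(z["p"][:,:,::-1]);W=cloud("wrist",z["d"],z["T"])
hsv=cv2.cvtColor(p,cv2.COLOR_BGR2HSV)
k=((hsv[...,0]<8)|(hsv[...,0]>172))&(hsv[...,1]>150)&(hsv[...,2]>60)
P=np.array(eval(open("rail.txt").read()));L,_=toR(P,W.reshape(-1,3));L=L.reshape(W.shape)*1e3
k&=(L[...,2]>20)&(L[...,1]>50)&(L[...,1]<130)
a=L[k];print(len(a),np.median(a,0),np.percentile(a,[2,98],axis=0))
E
```

```text
t: 25.3
force: [-0.3, 0.2, -0.4]
opening: 0.0932
now rail mm [153.9  89.4  78.8] force rail [-0.5  0.1 -0.2] rot err deg [-0.1  -0.14  0.07] share [-0.002 -0.003  0.002]
target [ 0.6005 -0.0437  0.1507] shift share [ 0.089 -0.011 -0.155] mm [ 26.8  -3.4 -46.5]
25.5 [ 0.5737 -0.0402  0.1971] [-0.164 -0.44   2.131  0.009  0.93   1.555]
486 [157.14744497  91.04263464  45.62876115] [[148.48945922  83.39358917  37.35319419]
 [163.53704685  98.0549341   47.62926198]]
```

View pics/w14.png

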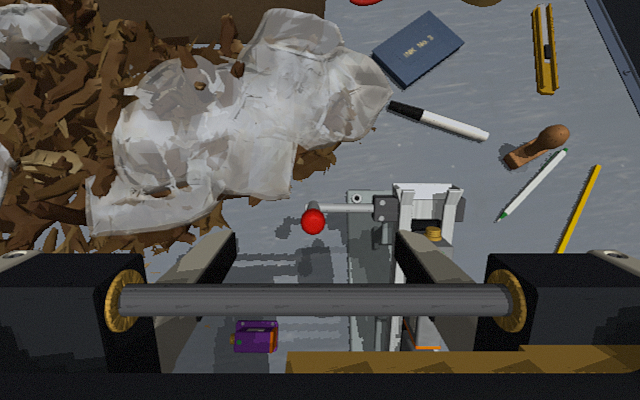

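The knob at (313,222) is centred between the fingers, so I descend.

```bash
python3 -m handwheel '.03 -.003 -.05 0 0 0;.06 -.007 -.1 0 0 0;.09 -.01 -.155 0 0 0;.09 -.01 -.155 0 0 0'|tail -2; python3 -m handwheel '0 0 0 0 0 0;0 0 0 0 0 0;0 0 0 0 0 0' 0.2 10|tail -2; python3 goto.py
```

```text
force: [-1.0, 0.0, 0.0]
opening: 0.0928
force: [0.1, 0.7, -0.0]
opening: 0.0735
now rail mm [154.5  90.9  25.5] force rail [-0.   0.7 -0. ] rot err deg [-0.09 -0.08  0.04] share [-0.002 -0.002  0.001]
```

```bash
python3 -m handwheel '0 0 0 0 0 0;0 0 0 0 0 0;0 0 0 0 0 0;0 0 0 0 0 0;0 0 0 0 0 0' 1 10|tail -2; python3 -m handwheel '0 0 0 0 0 0;0 0 0 0 0 0;0 0 0 0 0 0' |tail -2; python3 goto.py 155 80 24.5
```

```text
force: [-0.4, -0.4, -1.2]
opening: 0.0335
force: [0.1, 0.5, -0.0]
opening: 0.0172
now rail mm [153.2  91.1  24.3] force rail [ 0.1  0.5 -0. ] rot err deg [-0.11 -0.21  0.02] share [-0.003 -0.005  0.001]
target [ 0.6001 -0.0537  0.1507] shift share [-0.001 -0.037  0.004] mm [ -0.2 -11.2   1.1]
```

```bash
python3 -m handwheel '-.003 -.022 0 0 0 0;-.007 -.044 0 0 0 0;-.01 -.066 0 0 0 0;-.01 -.066 0 0 0 0'|tail -2; python3 goto.py 154 52 24.5
```

```text
force: [-1.4, -1.4, 0.3]
opening: 0.0171
now rail mm [153.1  69.7  24.3] force rail [-0.8 -1.6  0.8] rot err deg [-0.09 -0.23  0.1 ] share [-0.002 -0.005  0.002]
target [ 0.595  -0.0813  0.1502] shift share [-0.007 -0.059  0.002] mm [ -2.  -17.6   0.6]
```

```bash
python3 -m handwheel '-.003 -.02 0 0 0 0;-.006 -.04 0 0 0 0;-.009 -.059 0 0 0 0;-.009 -.059 0 0 0 0'|tail -2; python3 goto.py 154 47 24.5; python3 look.py w15
```

```text
force: [-3.0, -1.0, 1.0]
opening: 0.017
now rail mm [153.1  52.   24.3] force rail [-2.  -1.5  2.3] rot err deg [-0.08 -0.23  0.08] share [-0.002 -0.005  0.002]
target [ 0.5943 -0.0862  0.1502] shift share [-0.    -0.017  0.002] mm [-0.  -5.1  0.6]
27.85 [ 0.5943 -0.0812  0.1496] [-0.254 -0.312  2.124  0.071  0.814  1.434]
```

View pics/w15.png

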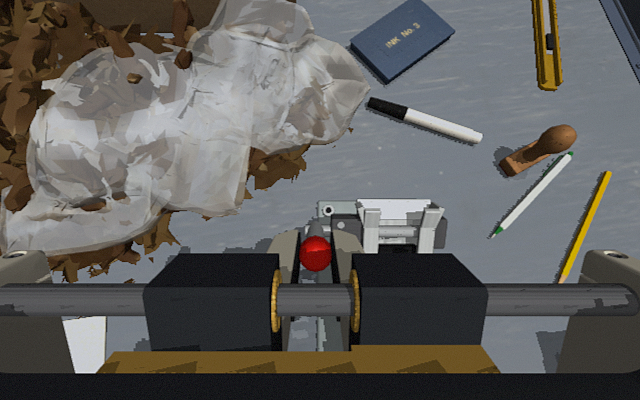

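The bolt is now across the mouth behind the flange: it spans (370–425, 232), with the knob at (315,253). I push on to the end in small steps.

```bash
python3 -m handwheel '-.001 -.009 0 0 0 0;-.003 -.018 0 0 0 0;-.003 -.018 0 0 0 0'|tail -2; python3 goto.py; python3 -m handwheel '-.001 -.008 0 0 0 0;-.001 -.008 0 0 0 0;-.001 -.008 0 0 0 0'|tail -2; python3 goto.py;
```

```text
force: [-3.5, 0.8, 2.1]
opening: 0.0171
now rail mm [153.   47.5  24.3] force rail [-2.   0.3  3.6] rot err deg [-0.11 -0.22  0.03] share [-0.002 -0.005  0.001]
force: [-1.9, 10.8, 2.6]
opening: 0.0174
now rail mm [153.   47.   24.3] force rail [-1.7 10.4  4. ] rot err deg [-0.26 -0.21 -0.05] share [-0.006 -0.005 -0.001]
```

The end stop is reached: y = 47.0 with a 10 N reaction. I open just enough to clear the knob and retreat upward.

```bash
python3 -m handwheel '0 0 0 0 0 0;0 0 0 0 0 0;0 0 0 0 0 0' 0.25|tail -2; python3 goto.py; python3 -m handwheel '-.02 .003 .035 0 0 0;-.06 .009 .1 0 0 0;-.11 .016 .19 0 0 0;-.165 .025 .29 0 0 0;-.2 .03 .35 0 0 0'; python3 -m handwheel '-.15 .1 .05 0 0 0;-.15 .1 .05 0 0 0;-.15 .1 .05 0 0 0' |head -2; python3 look.py w16; python3 ov.py w16 "$(cat rail.txt)" "[220,110]"; python3 - <<'E'
from h import *
from railfit import toR
z=np.load("pics/w16.npz");p=np.ascontiguousarray(z["p"][:,:,::-1]);W=cloud("wrist",z["d"],z["T"])
hsv=cv2.cvtColor(p,cv2.COLOR_BGR2HSV)
k=((hsv[...,0]<8)|(hsv[...,0]>172))&(hsv[...,1]>150)&(hsv[...,2]>60)
P=np.array(eval(open("rail.txt").read()));L,_=toR(P,W.reshape(-1,3));L=L.reshape(W.shape)*1e3
k&=(L[...,2]>20)&(L[...,1]>30)&(L[...,1]<130)
a=L[k];print(len(a),np.median(a,0),np.percentile(a,[2,98],axis=0))
p,d=robot.read_camera("top"); cv2.imwrite("pics/top1.png",cv2.resize(p[130:270,225:425,::-1],None,fx=4,fy=4,interpolation=cv2.INTER_CUBIC))
E
```

```text
force: [-1.0, 0.6, 0.0]
opening: 0.0335
now rail mm [153.6  45.   24.4] force rail [-0.9  0.5  0.5] rot err deg [-0.08 -0.17  0.03] share [-0.002 -0.004  0.001]
t: 29.3
tool_pos: [0.5334, -0.0793, 0.2578]
orientation: [2.99, -0.226, 0.8]
force: [0.1, -0.4, 0.6]
opening: 0.0351
t: 29.6
tool_pos: [0.4887, -0.0488, 0.2716]
29.6 [ 0.4887 -0.0488  0.2716] [-0.239 -0.775  2.205  0.049  1.19   1.476]
217 [155.31289063  47.04011886  45.87836252] [[147.9437103   39.76082651  42.52408917]
 [162.74817121  54.54462252  47.79722803]]
```

View pics/w16_ov.png

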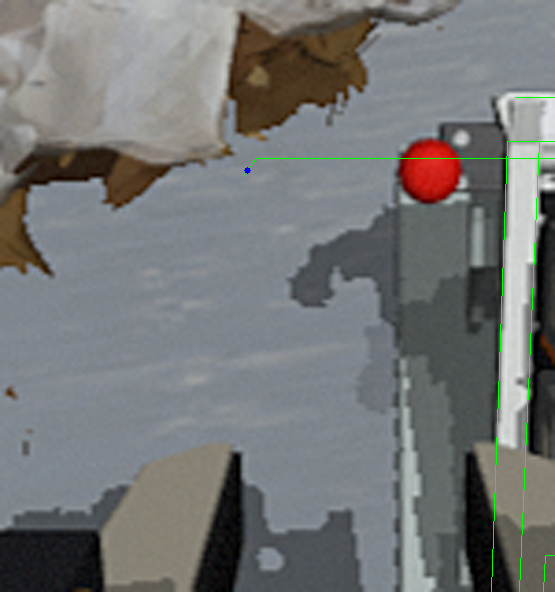

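View pics/w16.png

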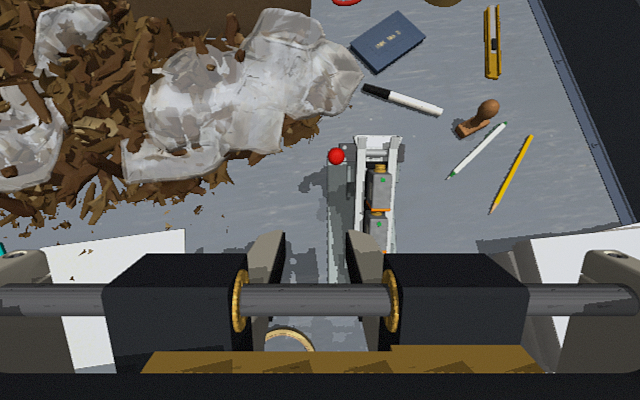

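```bash
python3 - <<'E'
import cv2
p=cv2.imread("pics/w16.png"); cv2.imwrite("pics/w16c.png",cv2.resize(p[125:255,320:420],None,fx=4.5,fy=4.5,interpolation=cv2.INTER_CUBIC))
E
```

```text
(no output)
```

View pics/w16c.png

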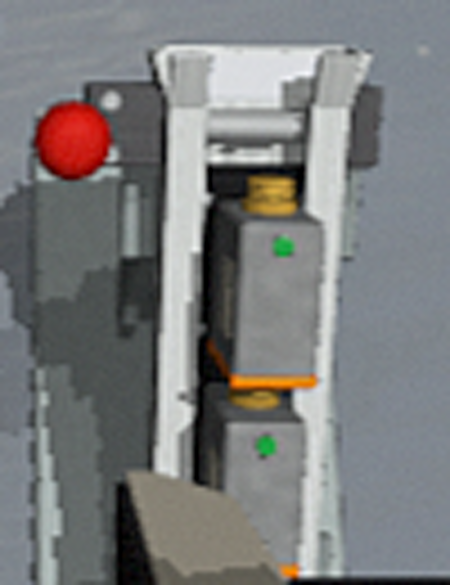

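View pics/top1.png

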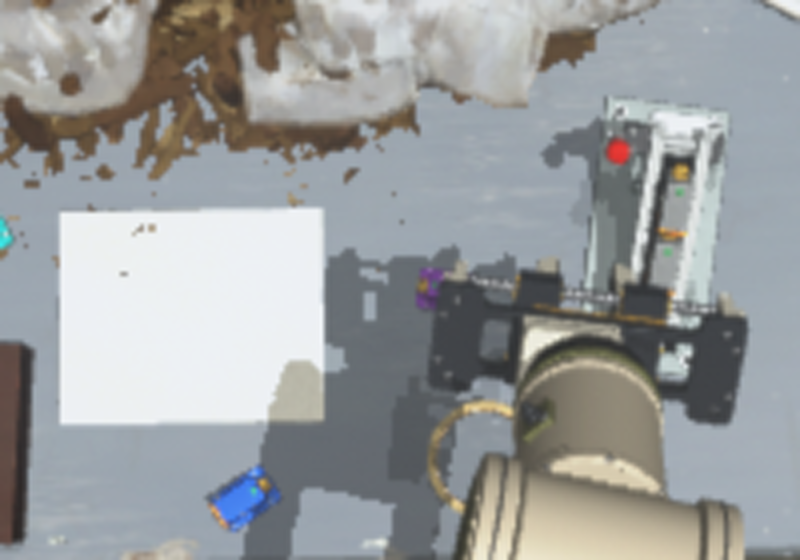

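The bolt crosses the whole slot behind the sensors (crop: bolt at (255,125), flange edge at (255,180)). The card is empty, the bystanders have not moved, and the arm is clear, so I hand in.

```bash
python3 -c "
from plant import robot
print(robot.close_job())"
```

```text
the job is handed in; nothing more can be done
None
```

Both loose sensors are in the rail, orange faces downhill, lying end to end with the third one. The red-knobbed bolt is pushed home across the mouth. The job was handed in at about 30 s of the 72 s allowed, and `close_job` gave no verdict.

**Sensors:** I put sensor B in first, then A. Both went in by the mouth with only about 1 N of force, and each slid down by itself when released. After A went in, the upper end of the stack measured about 146 mm, against 144 mm expected and 150 mm where the bolt begins.

**Bolt:** The knob stopped at rail y = 47.0 mm with a 10 N reaction, which matches the given home position. A last camera measurement also put it at 47.0 mm, and the picture shows the bolt across the whole slot behind the sensors.

**Bystanders:** The last wrist picture shows the pens and stamp where they were. Most of the tape roll was hidden by the arm in the final views, but the arm never went near it.

**Disagreements:**
- My first rail fit was wrong by about 18 mm in height, and the corrected one was still about 1 degree off in direction and 1–2 mm to one side. I fixed both from picture overlays before inserting anything.
- The knob stood at about y = 90 mm at the start, not the 97 mm given for the drawn bolt. I went by the measured position.

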